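# Reseat a mirror on its kinematic stage and close the safety keeper

### The job

Put the cleaned mirror back on the translation stage: set its three ball feet gently into the cone, the groove and the flat seat so that the plate sits fully home and level, then swing the safety keeper over the plate as far as it goes. Handle the mirror by the sides of its mount and keep fingers off the glass, never press hard on the polished seats, and leave the other things where they lie.

Things in the scene. Friction and masses are not known exactly. Their poses are not given: they have to be found in the camera images.
- mirror_mount (a point): Where to take the mirror: centre of its black two-plate mount, a block 21 mm (mirror x) by 40 mm (mirror y, plain upright sides) whose top is 66 mm over the bottom of the feet. It lies 43 mm above the bottom of the ball feet at x = -8.5, y = 0 of the mirror; axes as the mirror's.
- mirror: Mirror assembly, loose, about 0.4 kg: a T-shaped aluminium plate (top 18 mm over the feet; cross part x -42 to +2, y -42 to +42 mm; tongue x +2 to +45, y -18 to +18) under the mount, on three 12 mm steel balls at (x, y) = (-28, +32), (-28, -32), (+32, 0) mm. Origin level with the bottom of the balls, z up; tongue to +x, glass faces -x, two adjuster knobs to +x.
- mirror_glass: Round mirror glass, 25 mm across, on the -x face of the mount. Its frame is the mirror's; the disc's centre is at x = -20, z = 43 mm. Fingers must not touch it.
- stage: Fixed base of the translation stage, 100 x 152 x 16 mm, micrometer on its -x side. Origin under its middle, z up. On it a carriage (top 27 mm up) is locked at an unmeasured place, within 12 mm of the middle along the stage's y. Home, the mirror is parallel to the stage (same axes), its origin over the carriage's middle (stage x = 0, y = -12 to +12 mm) and 33.5 mm up.
- seat_bar (a point): Middle of the top of the steel seat bar (26 x 126 mm along y) if the carriage stood mid-way: stage (-28, 0, 36) mm. The bar has a cone 32 mm to +y of its middle and, in line, a V groove from 12 to 60 mm to -y; 45 degree flanks, mouths 10 mm wide; a ball sits 2.5 mm below the bar's top in them and rides 2.5 mm too high beside the cone. Polished, slippery.
- flat_seat (a point): Middle of the top of the flat seat for the third ball (26 x 68 mm along y, polished steel) if the carriage stood mid-way: stage (32, 0, 33.5) mm.
- keeper (a joint): Safety keeper, rad: at 0 its arm points 65 degrees from the stage's +x towards +y; the value grows counter-clockwise seen from above to the stop at 2.44, pad over the seated plate by the cone foot, 1.5 mm clear. Starts at 0 to 0.5. A pin to push it by, 10 mm thick, 64 to 85 mm above the bench, stands on the arm 30 mm from the post's axis. About 1 N moves it; it stays where left.
- keeper_post (a point): Axis of the keeper's post, at arm height, if the carriage stood mid-way: stage (18, 50, 62) mm; it shifts along y with the carriage, so it stands at (+18, +50) mm from the origin of the seated mirror, in the mirror's axes. Post top 77 mm above the bench; arm 50 mm long, 11 mm wide, underside 60 and top 64 mm up.
- tweezers: Fine steel tweezers, 126 x 13 x 9 mm, lying between mirror and stage; a bystander. Origin under the middle.
- end_cap: Black round dust cap, 37 mm across, 14 mm high; a bystander. Origin under the middle.
- hex_key: Small L-shaped hex key, 28 x 67 x 4 mm; a bystander. Origin under the middle.
- blower: Black rubber air blower standing upright with an orange nozzle, 52 mm across, 128 mm high; a bystander. Origin under the middle.
- lens_tissue: Booklet of lens tissue, 73 x 100 x 10 mm; a bystander. Origin under the middle.

How it is judged:
By the outcome, as a careful person would: the job done as asked, in the order asked, and still so for the second after the job is handed in, with the robot touching nothing.
It also fails if it takes over 64 s, if anything falls off the work surface, if the arm or the gripper's body presses on something with over 40 N, if the wrist force passes 120 N, or if a joint passes its speed limit or range.

### The arm

A 7-joint arm with a two-finger parallel gripper is mounted at the origin on a cart in front of the work surface, level with it; the furniture and walls round the work are solid. World frame = base frame: x ahead of the robot, y to its left, z up, the work surface at z = 0. Lengths are in m, angles in rad, forces in N, time in s.
With the tool pointing down it reaches from about 0.4 to 0.85 m from the base axis. Payload 10.4 kg.
Tool frame: the origin (TCP) lies between the finger pads; the fingertips stand 17 mm ahead of it and the grasp point (between the pads) lies 2 mm behind it; x points along the fingers, y is the direction in which the jaws open and shut, and the axes are right-handed (so a half turn about x gives the same grasp; the last joint's range is limited). The gripper opens to 87 mm and grips with 3 to 60 N. Pads are 19 mm wide; open, the fingers measure 117 mm over their backs; the gripper's body (75 mm by 190 mm) begins 51 mm behind the grasp point.
Start: joints at [1.308, 0.332, -0.065, 1.46, 0.022, 1.35, -0.088], TCP at [0.148, -0.607, 0.24] pointing down, gripper open.
Joint ranges: [-2.6, 2.6], [-0.5, 2.12], [-1.47, 1.34], [0.16, 2.42], [-1.27, 4.41], [0.06, 2.06], [-2.6, 2.6]. Speed limits (rad/s): [2.22, 2.22, 2.79, 2.79, 3.14, 3.14, 3.14].

### API

Orientations are given as a unit quaternion [x, y, z, w].
In Python, from bench import r, optics, close_job gives the robot as it stands.
- The arm moves only by the shell command python3 -m inch 'ROWS' [OPENING] [FORCE]. ROWS is JSON, a list of rows, each an object with "translation": the shift along the tool's x, y, z in cm, a list of three; "spin": the turn about the tool's x in degrees. In form: [{"translation": [tx, ty, tz], "spin": spin}, ...]. A call has 1 to 20 rows; each row shifts and turns the pose as measured when the row begins, along the tool's axes as they then stand; what a row does not reach is not made up. A row lasts 1/8 s, in which the tool goes at most 62.5 mm and 10.7 degrees, less where a joint would pass 70% of its speed; a pose out of reach is approached as far as the arm can. A call is refused whole if a number of a shift passes 6.25 or a number of a turn 10.7, either way. A call with a gripper value outside its range is refused whole. OPENING is the closure, from 0 (fully open) to 1 (shut), set as the call begins (- or left out, the last holds). The fingers move at their own pace and stop on an object; FORCE is the grip in N (left out, the last holds). Time passes only in rows, so rows that do not move let the fingers close. It gives the time, the measured TCP pose, the force and the opening at its end, in the units of the state.
- r.read_state(): the state, without advancing time (a new reading comes with each control period).
- optics.camera(name): name is "scene" or "top" or "wrist"; returns the picture (384x512x3 uint8, red, green, blue); there is no depth.
- optics.camera_model(name): a dict with "camera_matrix" (3x3 intrinsics, pixels), "dist" ([k1, k2, p1, p2, k3] as OpenCV has them; the pictures are not rectified), "world_from_camera" (4x4, takes a point from camera to world coordinates); the wrist camera has in their place "tool_from_camera" (4x4, takes a point from camera to tool coordinates, whose origin is the TCP and whose axes are the tool frame's). Camera axes: x right, y down, z forward; pixel columns grow to the right and rows downward; lengths in m; the calibration is good to about 2 mm. A picture is of the moment at which its call begins: read the wrist's pose just before it. camera_model takes no time and is no camera call.
- close_job(): hands the job in, once; it reports no verdict.
The state is a dict: "time": time; "joint_positions": joint angles; "joint_vel": joint speeds; "joint_torque": joint torques, N m; "ee_pos": TCP position; "eef_rot": TCP orientation; "ft_force": force on the tool from outside, world axes, zero at the start; "torque": the same for the moment, N m; "width": finger opening in m.
Only numpy, scipy, OpenCV 4.12 (cv2) and the standard library are available. Lean on these libraries where they do the work, as an engineer would, in place of code of your own. Each camera call takes 0.05 s, during which the arm holds its last target.

## Working session

There is one attempt and no reset: what is moved stays moved. The work goes in short steps, Python scripts to look and compute and a shell command to move; the robot and the scene stay as the last step left them, time stands still between calls to the robot, and variables do not carry over. Pictures are saved under pics/ and viewed, and the job is handed in when it is done.

```bash
ls; mkdir -p pics
python3 - <<'E'
from bench import r, optics
import cv2,numpy as np
np.set_printoptions(precision=4,suppress=True)
s=r.read_state();print(s)
for n in ["scene","top","wrist"]:
    im=optics.camera(n);cv2.imwrite(f"pics/{n}0.png",im[...,::-1])
    print(n,optics.camera_model(n))
E
```

```text
pics
{'time': 0.0, 'joint_positions': array([ 1.3084,  0.3329, -0.0647,  1.461 ,  0.0216,  1.3499, -0.0885]), 'joint_vel': array([-0.0011,  0.0004,  0.0011,  0.0006, -0.0002, -0.0005, -0.0018]), 'joint_torque': array([ -0.0004, -62.3262,   0.0241, -38.9894,  -0.0615,   0.0398,
         0.0001]), 'ee_pos': array([ 0.1484, -0.6067,  0.2387]), 'eef_rot': array([-0.7019, -0.0851,  0.7021, -0.0841]), 'ft_force': array([-0.3811, -0.3212,  0.1017]), 'torque': array([0.025 , 0.056 , 0.0056]), 'width': 0.0871097952553582}
scene {'camera_matrix': array([[431.6082,   0.    , 253.5441],
       [  0.    , 431.6082, 188.9969],
       [  0.    ,   0.    ,   1.    ]]), 'dist': array([-0.0112,  0.    ,  0.    ,  0.    ,  0.    ]), 'world_from_camera': array([[-0.7385, -0.4443,  0.5072,  0.022 ],
       [-0.674 ,  0.506 , -0.5382,  0.3664],
       [-0.0175, -0.7393, -0.6732,  0.7697],
       [ 0.    ,  0.    ,  0.    ,  1.    ]])}
top {'camera_matrix': array([[376.8698,   0.    , 258.2145],
       [  0.    , 376.8698, 197.8773],
       [  0.    ,   0.    ,   1.    ]]), 'dist': array([-0.002,  0.   ,  0.   ,  0.   ,  0.   ]), 'world_from_camera': array([[ 0.0044, -0.9971,  0.0756,  0.4911],
       [-0.9995, -0.002 ,  0.0328, -0.1768],
       [-0.0325, -0.0757, -0.9966,  0.9005],
       [ 0.    ,  0.    ,  0.    ,  1.    ]])}
wrist {'camera_matrix': array([[342.7806,   0.    , 252.6564],
       [  0.    , 342.7806, 186.0079],
       [  0.    ,   0.    ,   1.    ]]), 'dist': array([0.0058, 0.    , 0.    , 0.    , 0.    ]), 'tool_from_camera': array([[ 0.0001, -0.2637,  0.9646, -0.146 ],
       [ 1.    , -0.0005, -0.0003, -0.0009],
       [ 0.0005,  0.9646,  0.2637, -0.0716],
       [ 0.    ,  0.    ,  0.    ,  1.    ]])}
```

View pics/top0.png

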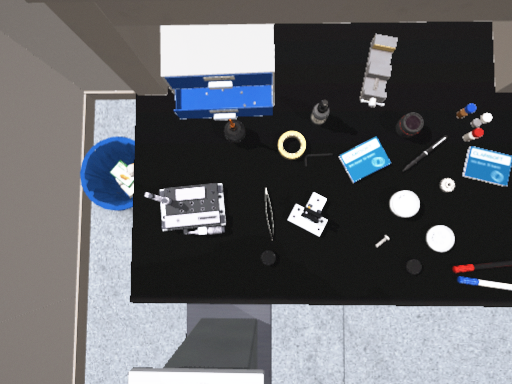

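View pics/scene0.png

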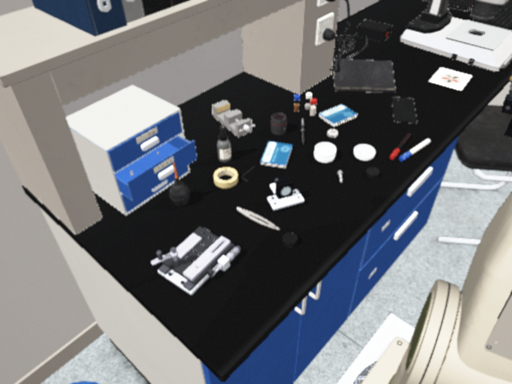

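View pics/wrist0.png

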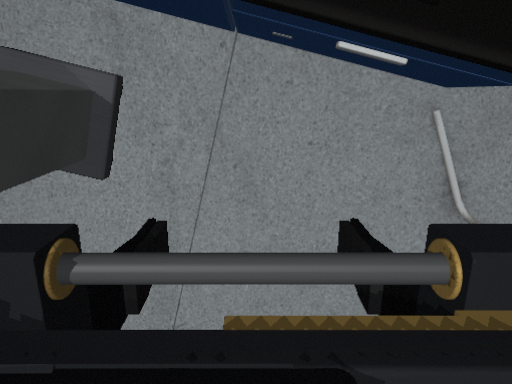

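Run:
```python
import cv2
im=cv2.imread("pics/top0.png")
a=cv2.resize(im[170:250,140:240],None,fx=8,fy=7.5*8/7.5,interpolation=cv2.INTER_CUBIC)[:600];cv2.imwrite("pics/t_stage.png",cv2.resize(im[175:245,145:235],None,fx=8,fy=8,interpolation=cv2.INTER_CUBIC))
cv2.imwrite("pics/t_mir.png",cv2.resize(im[180:250,255:345],None,fx=8,fy=8,interpolation=cv2.INTER_CUBIC))
s=cv2.imread("pics/scene0.png")
cv2.imwrite("pics/s_stage.png",cv2.resize(s[220:300,145:245],None,fx=7,fy=7,interpolation=cv2.INTER_CUBIC))
cv2.imwrite("pics/s_mir.png",cv2.resize(s[165:255,225:325],None,fx=6,fy=6,interpolation=cv2.INTER_CUBIC))
```

```text
(no output)
```

View pics/t_stage.png

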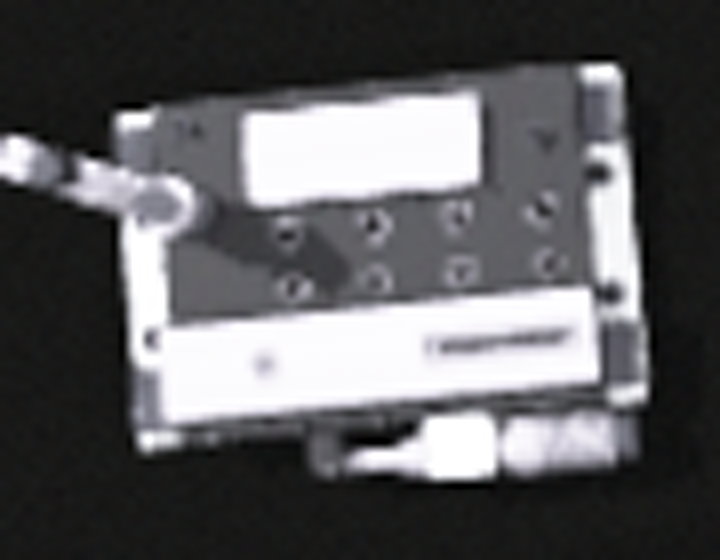

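View pics/t_mir.png

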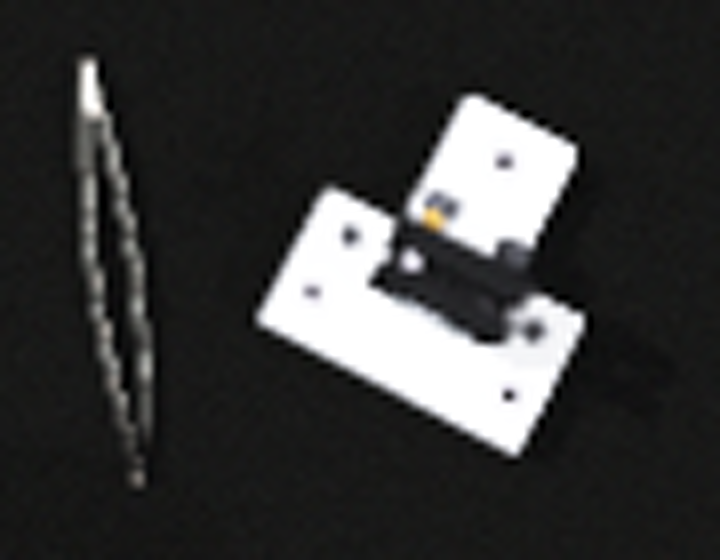

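View pics/s_stage.png

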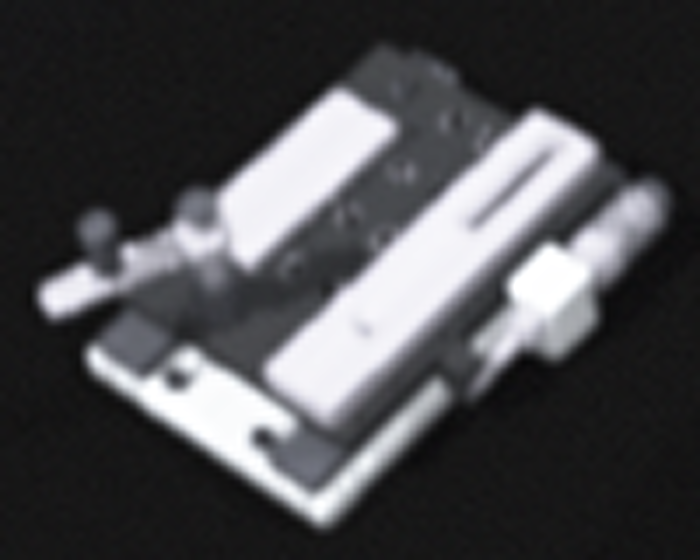

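View pics/s_mir.png

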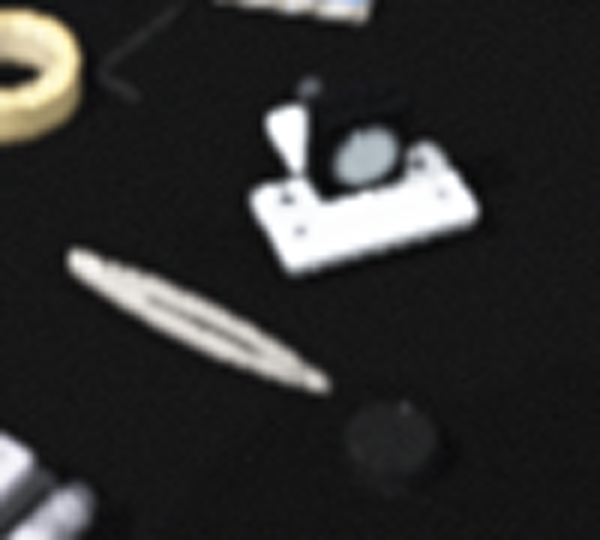

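```bash
cat > h.py <<'E'
import numpy as np,cv2
from scipy.spatial.transform import Rotation as R
np.set_printoptions(precision=4,suppress=True)
def ray(m,px,z,T):
    K=m["camera_matrix"];u=cv2.undistortPoints(np.array(px,float).reshape(-1,1,2),K,m["dist"])[:,0]
    d=np.c_[u,np.ones(len(u))]@T[:3,:3].T
    t=(np.broadcast_to(z,len(u))-T[2,3])/d[:,2]
    return T[:3,3]+t[:,None]*d
def proj(m,P,T):
    Ti=np.linalg.inv(T);return cv2.projectPoints(np.array(P,float).reshape(-1,3),cv2.Rodrigues(Ti[:3,:3])[0],Ti[:3,3],m["camera_matrix"],m["dist"])[0][:,0]
def wT(m,s):
    T=np.eye(4);T[:3,:3]=R.from_quat(s["eef_rot"]).as_matrix();T[:3,3]=s["ee_pos"];return T@m["tool_from_camera"]
def fit(model,obs):
    model=np.array(model,float)[:,:2];obs=np.array(obs)[:,:2];mc=model.mean(0);oc=obs.mean(0)
    H=(model-mc).T@(obs-oc);a=np.arctan2(H[0,1]-H[1,0],H[0,0]+H[1,1]);c,s=np.cos(a),np.sin(a)
    t=oc-np.array([[c,-s],[s,c]])@mc
    res=obs-(model@np.array([[c,s],[-s,c]])+t)
    return t,np.degrees(a),res
E
python3 - <<'E'
from h import *
from bench import optics
m=optics.camera_model("top");T=m["world_from_camera"]
def px(l,o): return (np.array(l)+.5)/8-.5+np.array(o)
mir=px([(330,185),(258,320),(520,457),(587,318),(470,93),(578,150)],(255,180))
mod=np.array([(2,42),(-42,42),(-42,-42),(2,-42),(45,18),(45,-18)])/1000
t,a,res=fit(mod,ray(m,mir,.018,T));print("mirror",t,a,res*1000)
st=px([(163,328),(163,422),(605,385),(598,288)],(145,175))
mod=np.array([(-15,63),(-41,63),(-41,-63),(-15,-63)])/1000
t,a,res=fit(mod,ray(m,st,.036,T));print("bar",t,a,res*1000)
P=ray(m,px([(263,363),(430,347),(575,333)],(145,175)),.036,T);print(P)
fl=px([(242,110),(480,92),(482,188),(248,205)],(145,175))
mod=np.array([(45,34),(45,-34),(19,-34),(19,34)])/1000
t,a,res=fit(mod,ray(m,fl,.0335,T));print("flat",t,a,res*1000)
b=px([(113,120),(150,445),(648,400),(622,65)],(145,175))
mod=np.array([(50,76),(-50,76),(-50,-76),(50,-76)])/1000
t,a,res=fit(mod,ray(m,b,.016,T));print("base",t,a,res*1000)
print("post,tip",ray(m,px([(160,203),(15,155)],(145,175)),[.077,.064],T))
s_=__import__('bench').r.read_state();print(R.from_quat(s_["eef_rot"]).as_matrix())
E
```

```text
mirror [ 0.5255 -0.2719] -27.264330397551618 [[ 0.373  -0.3118]
 [-0.0208  0.6001]
 [-0.9118 -0.4937]
 [ 0.2918 -0.0377]
 [ 0.2222 -0.2333]
 [ 0.0455  0.4764]]
bar [0.5354 0.006 ] 5.116546219993335 [[ 0.43   -0.1131]
 [-0.7599  1.5751]
 [-0.8183 -0.7517]
 [ 1.1482 -0.7102]]
[[ 0.5053  0.0379  0.036 ]
 [ 0.51   -0.0104  0.036 ]
 [ 0.5142 -0.0523  0.036 ]]
flat [0.5357 0.0083] 4.206214510785893 [[ 0.7879  0.779 ]
 [ 1.1337 -1.0065]
 [-0.9106 -0.1099]
 [-1.011   0.3374]]
base [0.537  0.0079] 6.014003131327239 [[-1.2354  0.6226]
 [ 1.948  -2.2831]
 [-0.103   1.6602]
 [-0.6096  0.0003]]
post,tip [[0.5486 0.0573 0.077 ]
 [0.563  0.1025 0.064 ]]
[[-0.0003  0.2375 -0.9714]
 [ 0.001  -0.9714 -0.2375]
 [-1.     -0.0011  0.0001]]
```

```bash
python3 -m inch '[{"translation":[0,-2.4,-4.4],"spin":0},{"translation":[0,-2.4,-4.4],"spin":0},{"translation":[0,-2.4,-4.4],"spin":0},{"translation":[0,-2.4,-4.4],"spin":0},{"translation":[0,-2.4,-4.4],"spin":0},{"translation":[0,-2.4,-4.4],"spin":0},{"translation":[0,-2.4,-4.4],"spin":0},{"translation":[0,-2.4,-4.4],"spin":0},{"translation":[0,-2.4,-4.4],"spin":0},{"translation":[0,-2.4,-4.4],"spin":0},{"translation":[0,0,0],"spin":10},{"translation":[0,0,0],"spin":10},{"translation":[0,0,0],"spin":10},{"translation":[0,0,0],"spin":10},{"translation":[0,0,0],"spin":0}]' 0 20
cat > st.py <<'E'
from h import *
from bench import r
s=r.read_state();M=R.from_quat(s["eef_rot"]).as_matrix()
print("t",s["time"],"pos",s["ee_pos"],"yawY",np.degrees(np.arctan2(M[1,1],M[0,1])),"F",s["ft_force"],"w",s["width"],"vel",np.abs(s["joint_vel"]).max());print(M)
E
python3 st.py
```

```text
time: 2.02
ee_pos: [0.5287, -0.2564, 0.2342]
eef_rot: [-0.684, 0.166, 0.689, 0.169]
ft_force: [0.4, 0.7, -0.9]
width: 0.0872
t 2.025 pos [ 0.5287 -0.2564  0.2342] yawY -117.42871925850383 F [ 0.366   0.6895 -0.8998] w 0.08721097067051274 vel 0.05147641892618264
[[-0.0059 -0.4606 -0.8876]
 [ 0.0058 -0.8876  0.4606]
 [-1.     -0.0024  0.0079]]
```

```bash
cat > shot.py <<'E'
import sys,pickle
from h import *
from bench import r,optics
n=sys.argv[1];s=r.read_state();im=optics.camera("wrist")
cv2.imwrite(f"pics/{n}.png",im[...,::-1]);pickle.dump(s,open(f"pics/{n}.pkl","wb"))
E
python3 shot.py w1
python3 - <<'E'
import cv2
im=cv2.imread("pics/w1.png");cv2.imwrite("pics/w1b.png",cv2.resize(im[40:240,130:396],None,fx=3,fy=3,interpolation=cv2.INTER_CUBIC))
E
```

```text
(no output)
```

View pics/w1b.png

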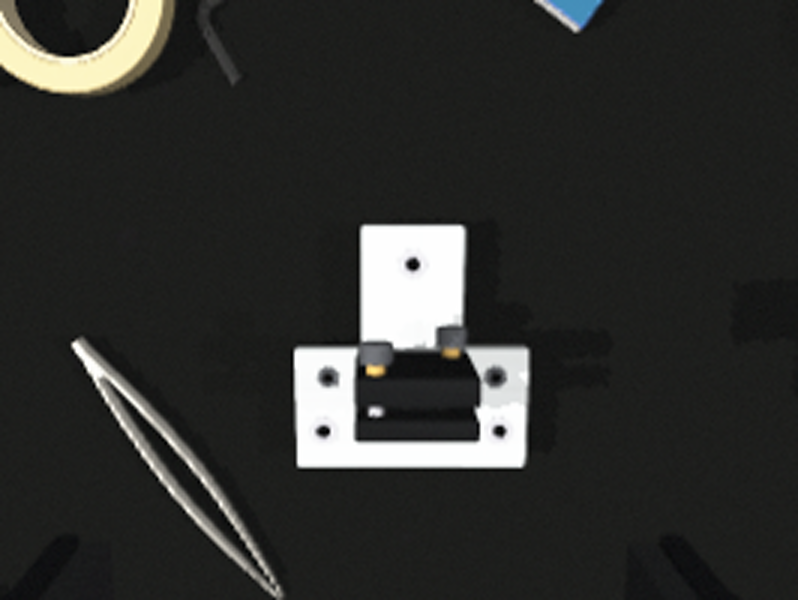

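Run:
```python
from h import *
import pickle
from bench import optics
m=optics.camera_model("wrist");s=pickle.load(open("pics/w1.pkl","rb"));T=wT(m,s)
im=cv2.imread("pics/w1.png")
p=(np.array([(295,347),(297,467),(526,467),(529,347),(360,225),(465,225)])+.5)/3-.5+[130,40]
mod=np.array([(2,42),(-42,42),(-42,-42),(2,-42),(45,18),(45,-18)])/1000
t,a,res=fit(mod,ray(m,p,.018,T));print(t,a,res*1000)
c,sn=np.cos(np.radians(a)),np.sin(np.radians(a))
# mount top corners check
q=(np.array([(356,440),(480,440)])+.5)/3-.5+[130,40]
print(ray(m,q,.066,T))
g=t+np.array([c,sn])*-.0085
M=R.from_quat(s["eef_rot"]).as_matrix();d=np.r_[g-s["ee_pos"][:2],0]
print("grasp",g,"tool d mm",M.T@d*1000,"yaw now",np.degrees(np.arctan2(M[1,1],M[0,1])),"want",a-90)
```

```text
[ 0.5239 -0.27  ] -27.240040121419682 [[ 0.3112 -0.5217]
 [-0.2323  0.1066]
 [-0.5907 -0.0176]
 [ 0.3543  0.1891]
 [ 0.1883  0.1856]
 [-0.0308  0.058 ]]
[[ 0.5164 -0.2443  0.066 ]
 [ 0.4983 -0.2792  0.066 ]]
grasp [ 0.5164 -0.2661] tool d mm [ 0.0166 14.3298  6.4822] yaw now -117.42871925850383 want -117.24004012141968
```

```bash
python3 -m inch '[{"translation":[3,0.7,0.2],"spin":0},{"translation":[4,0.7,0.3],"spin":0},{"translation":[3,0,0],"spin":0},{"translation":[1,0,0],"spin":0},{"translation":[0,0,0],"spin":0},{"translation":[0,0,0],"spin":0}]' 0 20 >/dev/null
cat > goto.py <<'E'
import sys
from h import *
from bench import r
s=r.read_state();M=R.from_quat(s["eef_rot"]).as_matrix()
x,y,z,yaw=map(float,sys.argv[1:5]) # yaw of tool y in deg
d=M.T@(np.array([x,y,z])-s["ee_pos"])*100
cur=np.degrees(np.arctan2(M[1,1],M[0,1]))
print("t",s["time"],"pos",s["ee_pos"],"F",s["ft_force"],"w",round(s["width"],4),"tiltx",M[:2,0])
print("shift cm (before spin)",d,"spin",-((yaw-cur+180)%360-180))
E
python3 goto.py 0.5164 -0.2661 0.041 -117.24
```

```text
t 2.825 pos [ 0.5182 -0.2667  0.1235] F [ 0.5975  0.4405 -0.1478] w 0.0872 tiltx [-0.0025  0.0046]
shift cm (before spin) [8.2541 0.0485 0.1534] spin 1.0995752999785395
```

```bash
python3 -m inch '[{"translation":[2,0.05,0.15],"spin":1},{"translation":[2,0,0],"spin":0},{"translation":[2,0,0],"spin":0},{"translation":[0.8,0,0],"spin":0},{"translation":[0,0,0],"spin":0},{"translation":[0,0,0],"spin":0}]' 0 20 >/dev/null; python3 goto.py 0.5164 -0.2661 0.041 -117.24; python3 shot.py w2
python3 - <<'E'
from bench import optics
import cv2
cv2.imwrite("pics/s2.png",cv2.resize(optics.camera("scene")[100:260,200:400,::-1],None,fx=4,fy=3.75,interpolation=2))
E
```

```text
t 3.575 pos [ 0.5216 -0.2682  0.0618] F [-0.013   0.3549 -0.1866] w 0.0867 tiltx [ 0.0085 -0.001 ]
shift cm (before spin) [2.0722 0.0564 0.5732] spin 0.23644890227677706
```

View pics/w2.png

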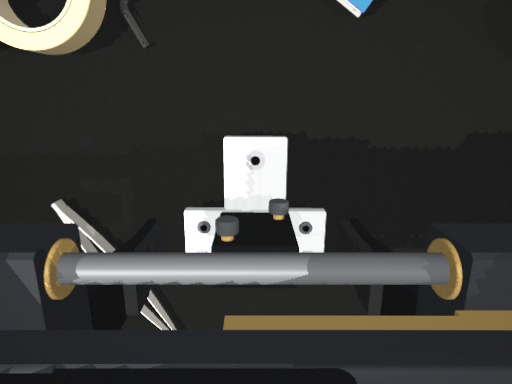

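View pics/s2.png

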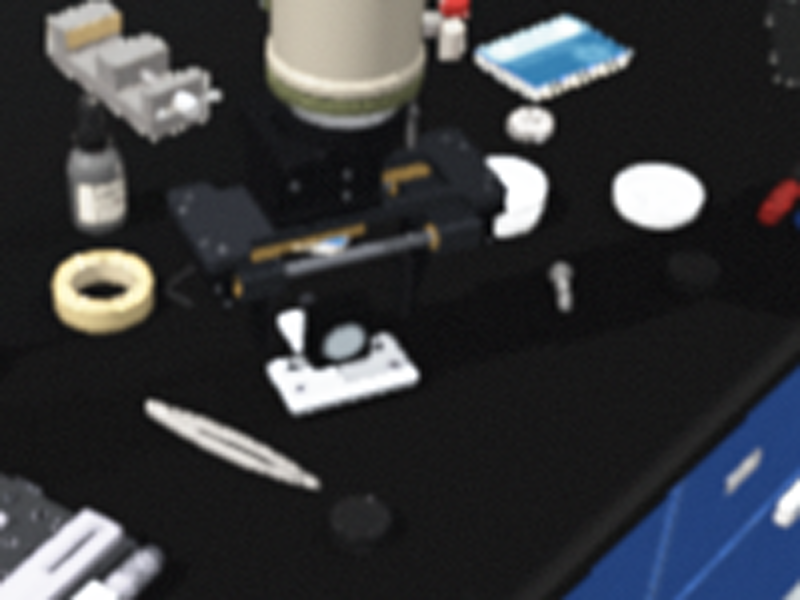

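Run:
```python
from h import *
import pickle
from bench import optics
m=optics.camera_model("wrist");s=pickle.load(open("pics/w2.pkl","rb"));T=wT(m,s)
p=[(224,136),(287,136),(184,208),(325,208)]
mod=np.array([(45,18),(45,-18),(2,42),(2,-42)])/1000
t,a,res=fit(mod,ray(m,p,.018,T));print(t,a,res*1000)
print(t+np.array([np.cos(np.radians(a)),np.sin(np.radians(a))])*-.0085)
```

```text
[ 0.5246 -0.2704] -27.216594423965624 [[-0.9034 -0.4093]
 [-0.2594  0.577 ]
 [ 0.0536 -0.7387]
 [ 1.1092  0.571 ]]
[ 0.5171 -0.2665]
```

```bash
python3 -m inch '[{"translation":[0,0.05,0.5],"spin":0.2},{"translation":[1,0,0],"spin":0},{"translation":[1,0,0],"spin":0},{"translation":[0,0,0],"spin":0},{"translation":[0,0,0],"spin":0}]' 0 20 >/dev/null; python3 goto.py 0.5168 -0.2663 0.041 -117.24
```

```text
t 4.3 pos [ 0.5166 -0.2662  0.0403] F [ 0.0253  0.1982 -0.2859] w 0.087 tiltx [ 0.0084 -0.0011]
shift cm (before spin) [-0.0669 -0.0053 -0.0216] spin 0.01997441928023136
```

```bash
python3 -m inch '[{"translation":[0,0,0],"spin":0},{"translation":[0,0,0],"spin":0},{"translation":[0,0,0],"spin":0},{"translation":[0,0,0],"spin":0},{"translation":[0,0,0],"spin":0},{"translation":[0,0,0],"spin":0}]' 1 20 >/dev/null; python3 goto.py 0.5168 -0.2663 0.041 -117.24
```

```text
t 5.05 pos [ 0.517  -0.2665  0.041 ] F [ 0.6672 -0.2311  0.2162] w 0.0397 tiltx [ 0.0093 -0.0016]
shift cm (before spin) [-0.0048 -0.0088  0.0262] spin 0.016544540059840074
```

```bash
python3 -m inch '[{"translation":[-1,0,0],"spin":0},{"translation":[-3,0,0],"spin":0},{"translation":[-4,0,0],"spin":0},{"translation":[-5,0,0],"spin":0},{"translation":[-4,0,0],"spin":0},{"translation":[-2,0,0],"spin":0},{"translation":[0,0,0],"spin":0}]' 1 20 >/dev/null; python3 goto.py 0.44 0.006 0.24 -84.9
```

```text
t 5.925 pos [ 0.5128 -0.2648  0.2367] F [ 0.0648  0.0252 -5.1182] w 0.0399 tiltx [0.0036 0.0016]
shift cm (before spin) [ -0.313  -20.766   18.8362] spin -32.271703774876585
```

```bash
python3 -m inch '[{"translation":[0,-1.5,1.3],"spin":0},{"translation":[0,-3,2.7],"spin":0},{"translation":[0,-3.5,3.2],"spin":0},{"translation":[0,-3.5,3.2],"spin":0},{"translation":[0,-3.5,3.2],"spin":0},{"translation":[0,-3,2.7],"spin":0},{"translation":[0,-2,1.8],"spin":0},{"translation":[0,-0.8,0.7],"spin":-4},{"translation":[0,0,0],"spin":-7},{"translation":[0,0,0],"spin":-7},{"translation":[0,0,0],"spin":-7},{"translation":[0,0,0],"spin":-5},{"translation":[0,0,0],"spin":-2},{"translation":[0,0,0],"spin":0},{"translation":[0,0,0],"spin":0}]' 1 20 >/dev/null; python3 goto.py 0.44 0.006 0.24 -84.9; python3 shot.py w3
python3 - <<'E'
import cv2
im=cv2.imread("pics/w3.png");cv2.imwrite("pics/w3b.png",cv2.resize(im[:,60:460],(800,768))[:600])
E
```

```text
t 7.8 pos [0.4203 0.0267 0.2183] F [-0.0786 -0.0572 -5.8726] w 0.0397 tiltx [-0.0265  0.0027]
shift cm (before spin) [-2.2289  2.269  -1.6689] spin 1.4325973582609777
```

View pics/w3b.png

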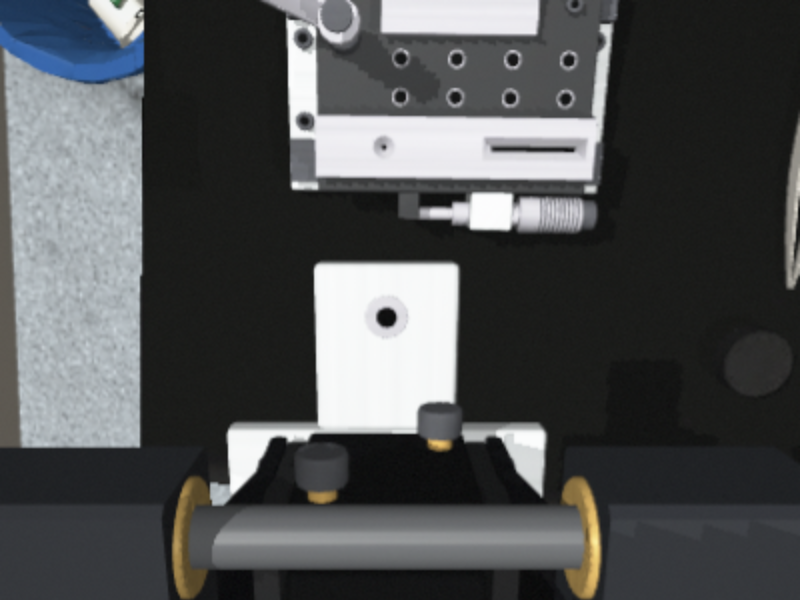

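Run:
```python
from h import *
import pickle
from bench import optics
m=optics.camera_model("wrist");s=pickle.load(open("pics/w3.pkl","rb"));T=wT(m,s)
f=lambda l:(np.array(l)+.5)/2-.5+[60,0]
P=ray(m,f([(384,146),(486,149),(587,148)]),.036,T);print(P)
mod=np.array([(-28,32),(-28,-12),(-28,-60)])/1000
t,a,res=fit(mod,P);print("cone/groove",t,a,res*1000)
P=ray(m,f([(317,117),(594,117),(595,179),(317,180)]),.036,T)
mod=np.array([(-15,63),(-15,-63),(-41,-63),(-41,63)])/1000
t,a,res=fit(mod,P);print("bar",t,a,res*1000)
# held mirror: tongue end corners & cross corners in tool frame at plate top
# use camera->tool : plane at tool x = const
tc=m["tool_from_camera"]
K=m["camera_matrix"];p=f([(315,263),(459,263),(230,425),(545,425),(387,317)])
u=cv2.undistortPoints(p.reshape(-1,1,2),K,m["dist"])[:,0];d=np.c_[u,np.ones(len(u))]@tc[:3,:3].T
X=.041-.018
tt=(X-tc[0,3])/d[:,0];Q=tc[:3,3]+tt[:,None]*d;print("tool mm",Q*1000)
```

```text
[[ 0.5032  0.039   0.036 ]
 [ 0.5071 -0.007   0.036 ]
 [ 0.5126 -0.0521  0.036 ]]
cone/groove [0.5341 0.0095] 5.9430466311200805 [[ 0.2318  0.6065]
 [-0.4001 -1.5865]
 [ 0.1683  0.9799]]
bar [0.5335 0.01  ] 6.662468680280306 [[ 0.7199 -0.6879]
 [-0.0053  1.7101]
 [-0.2626 -1.0747]
 [-0.452   0.0524]]
tool mm [[ 23.     -18.2502 -53.1173]
 [ 23.      16.9928 -53.0988]
 [ 23.     -41.5873 -11.1481]
 [ 23.      40.5824 -11.1072]
 [ 23.      -0.6295 -39.706 ]]
```

```bash
python3 goto.py 0.43 0.010 0.15 -84.3
```

```text
t 7.85 pos [0.4203 0.0267 0.2183] F [-0.8294 -0.3616 -5.1015] w 0.0398 tiltx [-0.0264  0.0028]
shift cm (before spin) [ 6.8014  1.8082 -0.9513] spin 0.8384864686481421
```

```bash
python3 -m inch '[{"translation":[1,0.4,-0.2],"spin":0.4},{"translation":[1.4,0.4,-0.2],"spin":0.4},{"translation":[1.4,0.4,-0.2],"spin":0},{"translation":[1.4,0.4,-0.2],"spin":0},{"translation":[1,0.2,-0.1],"spin":0},{"translation":[0.5,0,0],"spin":0},{"translation":[0,0,0],"spin":0},{"translation":[0,0,0],"spin":0}]' >/dev/null; python3 goto.py 0.43 0.010 0.15 -84.3; python3 shot.py w4
python3 - <<'E'
import cv2
im=cv2.imread("pics/w4.png");cv2.imwrite("pics/w4b.png",cv2.resize(im[:300,60:460],(800,600)))
E
```

```text
t 8.85 pos [0.4294 0.0085 0.1452] F [ 0.495  -0.1168 -4.6298] w 0.0399 tiltx [-0.0281  0.0033]
shift cm (before spin) [-0.4797 -0.1424 -0.0604] spin -0.10353022281111635
```

View pics/w4b.png

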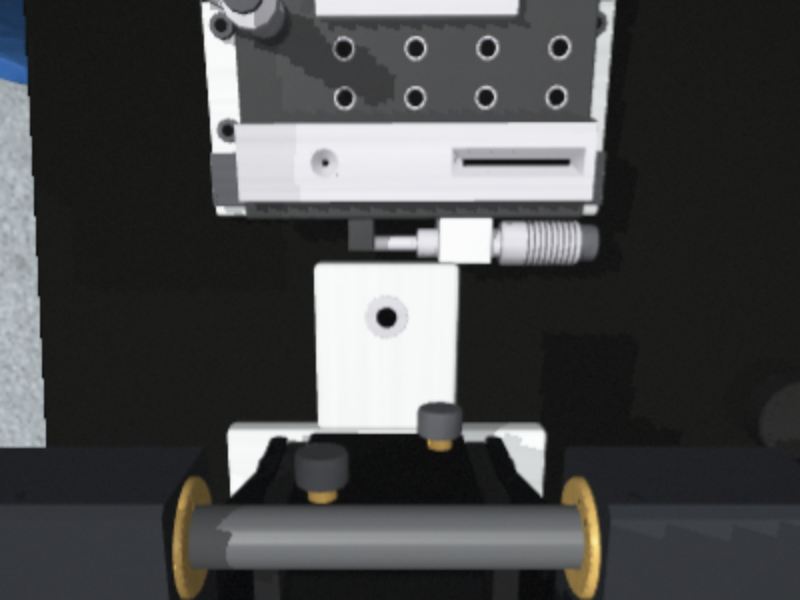

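Run:
```python
from h import *
import pickle
from bench import optics
m=optics.camera_model("wrist");s=pickle.load(open("pics/w4.pkl","rb"));T=wT(m,s)
f=lambda l:(np.array(l)+.5)/2-.5+[60,0]
P=ray(m,f([(324,162),(453,161),(586,161)]),.036,T);print(P)
mod=np.array([(-28,32),(-28,-12),(-28,-60)])/1000
t,a,res=fit(mod,P);print("cone/groove",t,a,res*1000)
print("cone-only yaw", np.degrees(np.arctan2(P[2,0]-P[0,0],P[0,1]-P[2,1])))
P=ray(m,f([(236,123),(594,122),(592,202),(238,204)]),.036,T)
mod=np.array([(-15,63),(-15,-63),(-41,-63),(-41,63)])/1000
t,a,res=fit(mod,P);print("bar",t,a,res*1000)
```

```text
[[ 0.5031  0.0392  0.036 ]
 [ 0.5078 -0.006   0.036 ]
 [ 0.5123 -0.0526  0.036 ]]
cone/groove [0.5343 0.0096] 5.750593292970467 [[-0.1232  0.5784]
 [ 0.2144 -0.8934]
 [-0.0912  0.315 ]]
cone-only yaw 5.753935724473917
bar [0.5335 0.0102] 5.810202286228678 [[ 0.7759 -0.7328]
 [ 0.3274  1.0515]
 [-0.416  -0.599 ]
 [-0.6873  0.2803]]
```

```bash
cat > home.py <<'E'
import sys
from h import *
from bench import r
s=r.read_state();M=R.from_quat(s["eef_rot"]).as_matrix()
yaw=5.75;H=np.array([0.5342,0.0100,0.0335+float(sys.argv[1])/1000])
off=np.array([.041,-.0006,-.0084])
o=s["ee_pos"]+M@off
d=M.T@(H-o)*100
cur=np.degrees(np.arctan2(M[1,1],M[0,1]))
print("t",s["time"],"pos",s["ee_pos"],"F",s["ft_force"],"Tq",s["torque"],"w",round(s["width"],4),"tiltx",M[:2,0])
print("origin",o,"shift cm",d,"spin",-((yaw-90)-cur))
E
python3 home.py 25
```

```text
t 8.9 pos [0.4294 0.0086 0.1453] F [ 0.2936  0.4765 -3.7748] Tq [-0.0073 -0.0582  0.022 ] w 0.0399 tiltx [-0.028   0.0032]
origin [0.4366 0.0101 0.104 ] shift cm [ 4.2787  0.9899 -9.8373] spin -0.1503633269488347
```

```bash
python3 -m inch '[{"translation":[0,0.1,-1.5],"spin":0},{"translation":[0,0.2,-2.5],"spin":0},{"translation":[0,0.3,-2.7],"spin":0},{"translation":[0.5,0.2,-2],"spin":0},{"translation":[0.8,0.1,-0.8],"spin":0},{"translation":[0.8,0,0],"spin":0},{"translation":[0.5,0,0],"spin":0},{"translation":[0,0,0],"spin":0},{"translation":[0,0,0],"spin":0}]' >/dev/null; python3 home.py 25
```

```text
t 10.025 pos [0.5305 0.0087 0.1163] F [ 0.3012  0.5327 -4.5128] Tq [ 0.0007 -0.0254 -0.0172] w 0.0401 tiltx [-0.0241  0.0024]
origin [0.5378 0.0102 0.0751] shift cm [ 1.6721 -0.0089  0.3211] spin -0.23480233168311315
```

```bash
python3 -m inch '[{"translation":[-2,0,0],"spin":0},{"translation":[-2,0,0],"spin":0},{"translation":[-2,0,0],"spin":0},{"translation":[0,0,0],"spin":0},{"translation":[0,0,0],"spin":0}]' >/dev/null; python3 home.py 25;python3 -m inch '[{"translation":[2,0,0],"spin":0},{"translation":[2,0,0],"spin":0},{"translation":[2,0,0],"spin":0},{"translation":[0,0,0],"spin":0},{"translation":[0,0,0],"spin":0}]' >/dev/null; python3 home.py 25
```

```text
t 10.65 pos [0.531  0.0083 0.1785] F [-0.6462 -0.5683 -4.756 ] Tq [ 0.0023  0.0301 -0.0206] w 0.0396 tiltx [-0.0232  0.0013]
origin [0.5384 0.0098 0.1373] shift cm [ 7.8877 -0.0345  0.2353] spin -0.2345629484232461
t 11.275 pos [0.5278 0.0083 0.1141] F [ 0.2966 -0.2402 -2.9237] Tq [ 0.0243 -0.0629 -0.0172] w 0.0399 tiltx [-0.0269  0.0014]
origin [0.535  0.0098 0.0729] shift cm [ 1.4368 -0.0255  0.0423] spin -0.22576532260328008
```

```bash
python3 -m inch '[{"translation":[0,0,1],"spin":0},{"translation":[0,0,1.5],"spin":0},{"translation":[0,0,1.5],"spin":0},{"translation":[0,0,1],"spin":0},{"translation":[0,0,0.7],"spin":0},{"translation":[0,0,0],"spin":0},{"translation":[0,0,0],"spin":0}]' >/dev/null; python3 home.py 25;python3 -m inch '[{"translation":[0,0,-4.5],"spin":0},{"translation":[0,0,0],"spin":0},{"translation":[0,0,0],"spin":0},{"translation":[0,0,0],"spin":0}]' >/dev/null; python3 home.py 25
```

```text
t 12.15 pos [0.4676 0.0022 0.1177] F [-0.0276 -0.4331 -4.828 ] Tq [ 0.0081 -0.0402 -0.0361] w 0.0396 tiltx [-0.0233  0.0003]
origin [0.475  0.0036 0.0765] shift cm [ 1.666  -0.0597 -5.998 ] spin -0.24261485960809637
t 12.65 pos [0.5133 0.0067 0.1158] F [ 0.4489 -0.1133 -4.3507] Tq [ 0.0312 -0.0328  0.0458] w 0.0398 tiltx [-0.0249  0.0006]
origin [0.5206 0.0081 0.0746] shift cm [ 1.5771 -0.0535 -1.4112] spin -0.25065426492211884
```

```bash
python3 -m inch '[{"translation":[0,-0.05,-0.8],"spin":-0.2},{"translation":[0.2,0,-0.6],"spin":0},{"translation":[0.6,0,0],"spin":0},{"translation":[0.6,0,0],"spin":0},{"translation":[0.2,0,0],"spin":0},{"translation":[0,0,0],"spin":0},{"translation":[0,0,0],"spin":0}]' >/dev/null; python3 home.py 10; python3 shot.py w5
python3 - <<'E'
from bench import optics
import cv2
im=cv2.imread("pics/w5.png");cv2.imwrite("pics/w5b.png",cv2.resize(im[:300,60:460],(800,600)))
i=optics.camera("scene")[...,::-1];cv2.imwrite("pics/s5.png",cv2.resize(i[190:310,130:280],None,fx=5,fy=5,interpolation=2))
E
```

```text
t 13.525 pos [0.5269 0.0084 0.0983] F [-0.084   0.8242 -3.7005] Tq [ 0.0384 -0.0074 -0.0141] w 0.0397 tiltx [-0.0252 -0.0001]
origin [0.5342 0.0098 0.0571] shift cm [ 1.3602 -0.018  -0.0359] spin -0.04542192559193836
```

View pics/w5b.png

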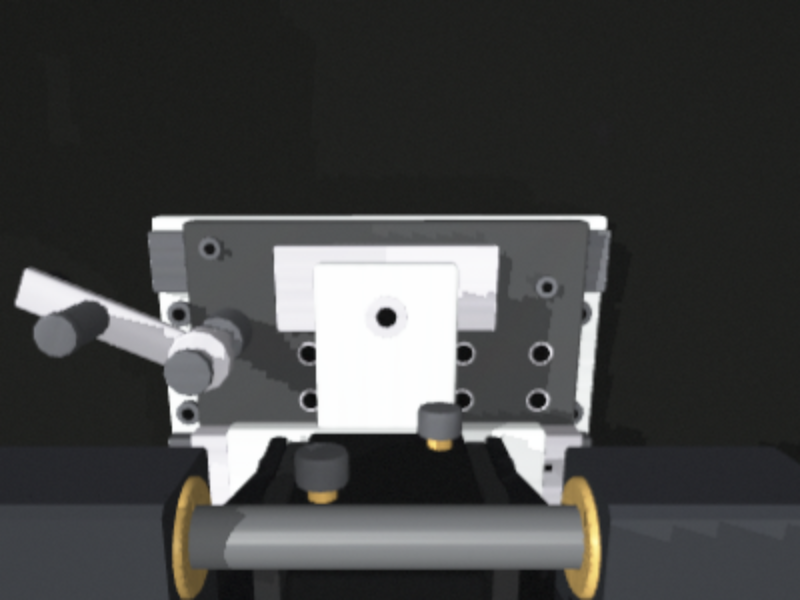

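View pics/s5.png

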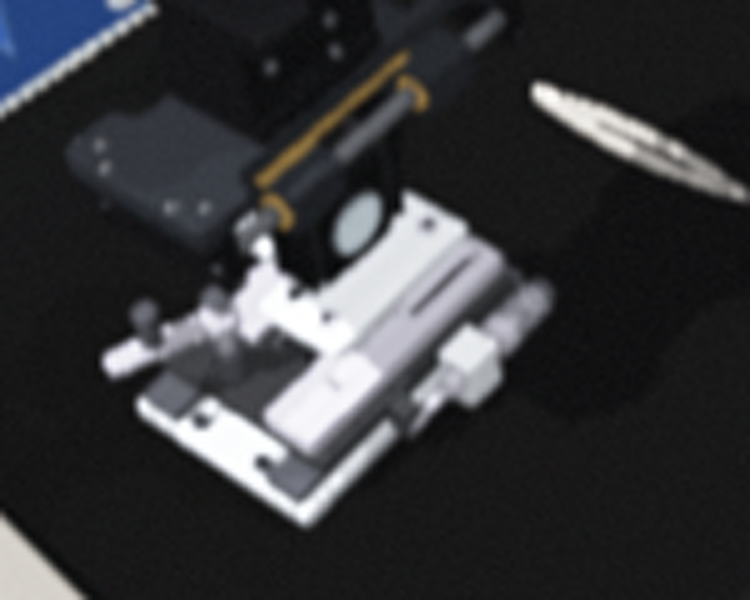

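Run:
```python
from h import *
import pickle
from bench import optics
m=optics.camera_model("wrist");s=pickle.load(open("pics/w5.pkl","rb"));T=wT(m,s)
f=lambda l:(np.array(l)+.5)/2-.5+[60,0]
P=ray(m,f([(274,246),(498,246),(276,331),(497,331)]),.0335,T)
mod=np.array([(45,34),(45,-34),(19,34),(19,-34)])/1000
t,a,res=fit(mod,P);print("flat",t,a,res*1000)
q=ray(m,f([(189,371)]),.077,T)[0,:2]
c,sn=np.cos(np.radians(5.75)),np.sin(np.radians(5.75));Rm=np.array([[c,-sn],[sn,c]])
print("post",q,"home from post",q-Rm@[.018,.050])
# held plate now, z of plate top ~ .0571+.018 with tilt of ~-.034 about y
o=np.array([.5342,.0098,.0571])
mx=[(45,18),(45,-18),(2,42),(2,-42)]
zz=[.0571+.018-.034*x/1000 for x,y in mx]
P=ray(m,f([(315,263),(459,263),(230,425),(545,425)]),zz,T)
t,a,res=fit(np.array(mx)/1000,P);print("mirror plate",t,a,res*1000)
```

```text
flat [0.5338 0.01  ] 5.739889316602152 [[ 0.1815 -0.1637]
 [ 0.0739  0.3174]
 [-0.1613  0.45  ]
 [-0.0941 -0.6037]]
post [0.5476 0.0612] home from post [0.5347 0.0097]
mirror plate [0.5348 0.0098] 5.7638148498802915 [[-0.4886 -0.3532]
 [-0.5993  0.3096]
 [ 0.6601 -0.8855]
 [ 0.4279  0.9291]]
```

```bash
python3 -m inch '[{"translation":[0.5,0,0],"spin":0},{"translation":[0.6,0,0],"spin":0},{"translation":[0.4,0,0],"spin":0},{"translation":[0.1,0,0],"spin":0},{"translation":[0,0,0],"spin":0},{"translation":[0,0,0],"spin":0}]' >/dev/null; python3 home.py 0
```

```text
t 14.375 pos [0.5266 0.0083 0.0812] F [ 0.032  -0.1622 -5.068 ] Tq [ 0.0245 -0.0137 -0.0671] w 0.0397 tiltx [-0.025  -0.0001]
origin [0.5338 0.0098 0.04  ] shift cm [ 0.6518 -0.0197 -0.0537] spin -0.05114658105014769
```

```bash
python3 -m inch '[{"translation":[0.2,0,0],"spin":0},{"translation":[0.2,0,0],"spin":0},{"translation":[0,0,0],"spin":0}]' >/dev/null; python3 home.py 0; python3 -m inch '[{"translation":[0.1,0,0],"spin":0},{"translation":[0,0,0],"spin":0}]' >/dev/null; python3 home.py 0
```

```text
t 14.75 pos [0.5266 0.0083 0.0772] F [ 0.6338 -0.7188 -4.1753] Tq [ 0.0145 -0.0867  0.027 ] w 0.0397 tiltx [-0.0246 -0.0002]
origin [0.5339 0.0097 0.036 ] shift cm [ 0.2451 -0.0243 -0.0382] spin -0.04979964221455191
t 15.0 pos [0.5266 0.0083 0.0761] F [-0.0469  0.4047 -4.408 ] Tq [ 0.0155 -0.0369 -0.0233] w 0.0399 tiltx [-0.0246 -0.0001]
origin [0.5339 0.0097 0.0349] shift cm [ 0.1396 -0.0236 -0.0361] spin -0.053806650085164165
```

```bash
for i in 1; do python3 -m inch '[{"translation":[0.05,0,0],"spin":0},{"translation":[0,0,0],"spin":0}]' >/dev/null; python3 home.py 0; done; python3 -m inch '[{"translation":[0.05,0,0],"spin":0},{"translation":[0,0,0],"spin":0}]' >/dev/null; python3 home.py 0
```

```text
t 15.25 pos [0.5268 0.0083 0.0758] F [ 0.073  -0.8036 -4.1237] Tq [-0.0355 -0.0152  0.0023] w 0.04 tiltx [-0.0242 -0.0001]
origin [0.5341 0.0098 0.0346] shift cm [ 0.11   -0.0222 -0.0152] spin -0.05157970774170906
t 15.5 pos [0.5271 0.0084 0.0757] F [-0.0419  0.9608 -1.9752] Tq [-0.0192 -0.0229  0.0285] w 0.0392 tiltx [-0.0233 -0.0002]
origin [0.5345 0.0098 0.0345] shift cm [ 0.1019 -0.0242  0.0232] spin -0.05590892258693714
```

```bash
python3 -m inch '[{"translation":[0,0,0],"spin":0},{"translation":[0,0,0],"spin":0}]' 1 6 >/dev/null; python3 home.py 0; python3 -m inch '[{"translation":[0.05,0,0],"spin":0},{"translation":[0,0,0],"spin":0}]' >/dev/null; python3 home.py 0;  python3 -m inch '[{"translation":[0.05,0,0],"spin":0},{"translation":[0,0,0],"spin":0}]' >/dev/null; python3 home.py 0
```

```text
t 15.75 pos [0.5272 0.0083 0.0757] F [-0.2756 -0.0427 -2.6953] Tq [-0.0054 -0.051  -0.0436] w 0.0402 tiltx [-0.0233 -0.0002]
origin [0.5345 0.0098 0.0345] shift cm [ 0.0999 -0.0254  0.0257] spin -0.05264674112252976
t 16.0 pos [0.5273 0.0084 0.0753] F [ 0.4426  0.4479 -1.8725] Tq [ 0.082  -0.1245  0.0302] w 0.0398 tiltx [-0.0229 -0.0002]
origin [0.5347 0.0098 0.0342] shift cm [ 0.0666 -0.0272  0.0442] spin -0.0556030386000117
t 16.25 pos [0.5274 0.0084 0.075 ] F [ 0.0683  0.1001 -0.9739] Tq [ 0.0226 -0.0821  0.0018] w 0.0405 tiltx [-0.0226 -0.0002]
origin [0.5348 0.0098 0.0338] shift cm [ 0.035  -0.0221  0.0587] spin -0.05434892995891971
```

```bash
python3 -m inch '[{"translation":[0.04,0,0.05],"spin":0},{"translation":[0,0,0],"spin":0}]' >/dev/null; python3 home.py 0; python3 -m inch '[{"translation":[0.03,0,0.02],"spin":0},{"translation":[0,0,0],"spin":0}]' >/dev/null; python3 home.py 0; python3 shot.py w6
python3 - <<'E'
from bench import optics
import cv2
im=cv2.imread("pics/w6.png");cv2.imwrite("pics/w6b.png",cv2.resize(im[:300,60:460],(800,600)))
i=optics.camera("scene")[...,::-1];cv2.imwrite("pics/s6.png",cv2.resize(i[190:310,130:280],None,fx=5,fy=5,interpolation=2))
E
```

```text
t 16.5 pos [0.5271 0.0084 0.0748] F [-0.7752 -0.5608 -0.688 ] Tq [0.0277 0.0899 0.0264] w 0.0402 tiltx [-0.0221 -0.0002]
origin [0.5345 0.0098 0.0337] shift cm [ 0.0163 -0.0247  0.0289] spin -0.05197404775475434
t 16.75 pos [0.527  0.0084 0.0748] F [-0.8159  0.3616  0.2208] Tq [0.0108 0.0885 0.0309] w 0.0399 tiltx [-0.0218 -0.0003]
origin [0.5344 0.0098 0.0336] shift cm [ 0.0087 -0.0225  0.021 ] spin -0.05217090681038883
```

View pics/w6b.png

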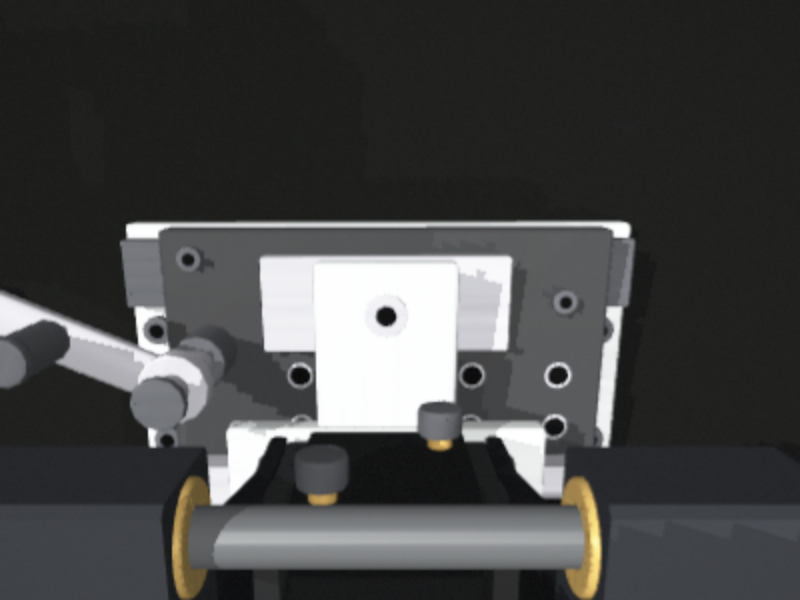

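View pics/s6.png

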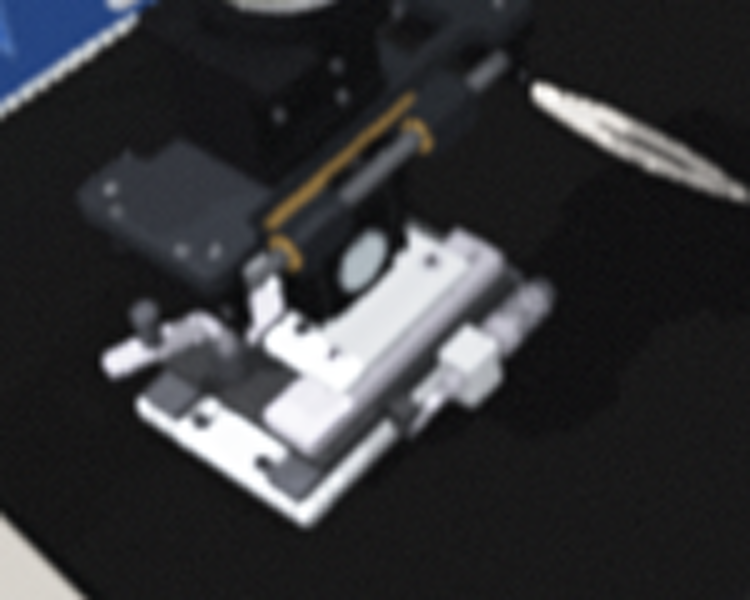

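```bash
python3 -m inch '[{"translation":[0,0,0],"spin":0},{"translation":[0,0,0],"spin":0}]' 1 3 >/dev/null; python3 home.py 0; python3 -m inch '[{"translation":[0.05,0,0.02],"spin":0},{"translation":[0,0,0],"spin":0}]' >/dev/null; python3 home.py 0; python3 -m inch '[{"translation":[0.05,0,0.02],"spin":0},{"translation":[0,0,0],"spin":0}]' >/dev/null; python3 home.py 0;python3 shot.py w7
python3 - <<'E'
import cv2
im=cv2.imread("pics/w7.png");cv2.imwrite("pics/w7b.png",cv2.resize(im[:300,60:460],(800,600)))
E
```

```text
t 17.1 pos [0.527  0.0083 0.0747] F [-1.8378  0.0423  0.7086] Tq [-0.0431  0.1349 -0.0667] w 0.0399 tiltx [-0.0218 -0.0003]
origin [0.5344 0.0098 0.0336] shift cm [ 0.006  -0.0253  0.0192] spin -0.054252361693130524
t 17.35 pos [0.5267 0.0083 0.0744] F [-1.392  -0.1153  1.033 ] Tq [0.0062 0.2949 0.0207] w 0.0401 tiltx [-0.022  -0.0004]
origin [0.5341 0.0097 0.0332] shift cm [-0.0293 -0.0248 -0.0095] spin -0.05600499185455021
t 17.6 pos [0.5266 0.0083 0.074 ] F [-1.8226  0.1852  3.1975] Tq [-0.0049  0.3152  0.0037] w 0.0399 tiltx [-0.0219 -0.0004]
origin [0.534  0.0097 0.0328] shift cm [-0.0669 -0.0239 -0.0228] spin -0.0565814277778145
```

View pics/w7b.png

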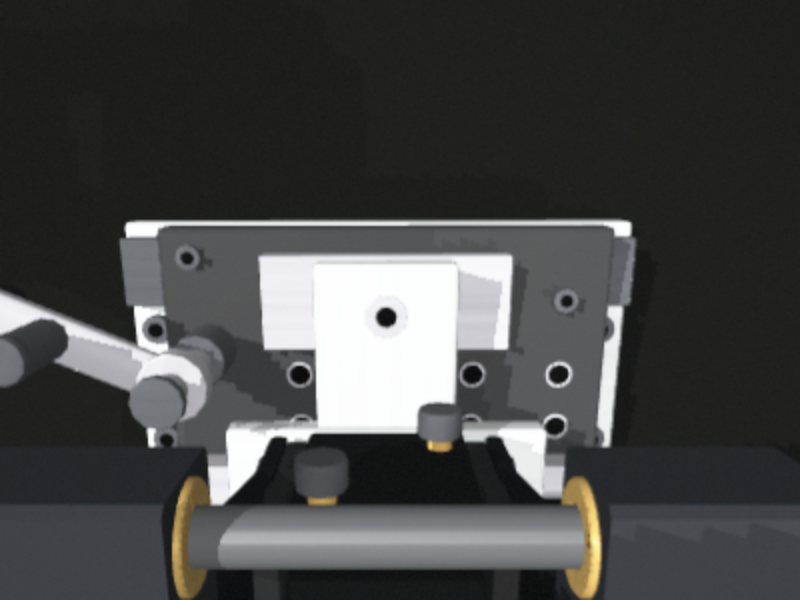

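```bash
python3 -m inch '[{"translation":[0,0,0],"spin":0},{"translation":[0,0,0],"spin":0},{"translation":[0,0,0],"spin":0}]' 0.46 3 >/dev/null; python3 home.py 0;python3 shot.py w8
python3 - <<'E'
import cv2
from bench import optics
im=cv2.imread("pics/w8.png");cv2.imwrite("pics/w8b.png",cv2.resize(im[:300,60:460],(800,600)))
i=optics.camera("scene")[...,::-1];cv2.imwrite("pics/s8.png",cv2.resize(i[190:310,130:280],None,fx=5,fy=5,interpolation=2))
E
```

```text
t 18.025 pos [0.5267 0.0083 0.0736] F [-0.4959  0.2916 -0.7404] Tq [ 0.053  -0.0219  0.0327] w 0.047 tiltx [-0.0217 -0.0002]
origin [0.5341 0.0098 0.0325] shift cm [-0.105  -0.0225 -0.0103] spin -0.05404520926433065
```

View pics/w8b.png

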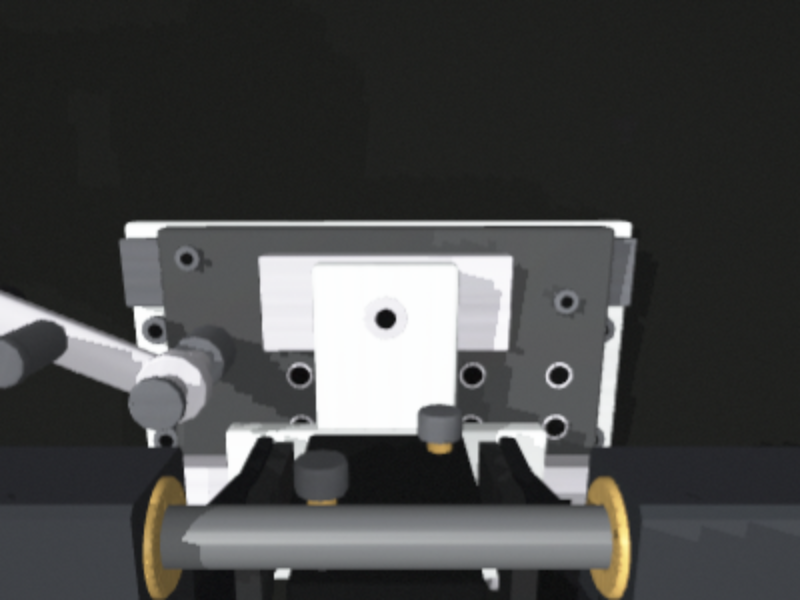

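View pics/s8.png

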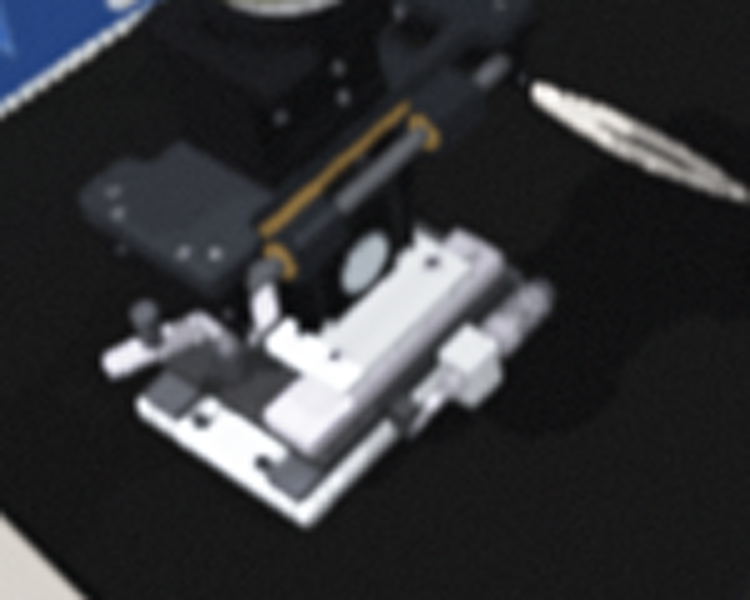

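```bash
python3 -m inch '[{"translation":[0,0,0],"spin":0},{"translation":[-1,0,0],"spin":0},{"translation":[-2,0,0],"spin":0},{"translation":[-3,0,0],"spin":0},{"translation":[-3,0,0],"spin":0},{"translation":[-3,0,0.5],"spin":0},{"translation":[-2,0,0.5],"spin":0},{"translation":[0,0,0],"spin":0},{"translation":[0,0,0],"spin":0}]' 0.4 >/dev/null; python3 home.py 0;python3 shot.py w9
python3 - <<'E'
import cv2
from bench import optics
im=cv2.imread("pics/w9.png");cv2.imwrite("pics/w9b.png",cv2.resize(im[:300,60:460],(800,600),interpolation=2))
i=optics.camera("scene")[...,::-1];cv2.imwrite("pics/s9.png",cv2.resize(i[190:310,130:280],None,fx=5,fy=5,interpolation=2))
E
```

```text
t 19.25 pos [0.5198 0.0079 0.2221] F [-0.0808  0.9276 -0.0417] Tq [ 0.0069 -0.0021  0.0388] w 0.052 tiltx [-0.0191 -0.0001]
origin [0.5273 0.0093 0.1809] shift cm [14.7254  0.027  -0.9758] spin -0.0001707222573514855
```

View pics/w9b.png

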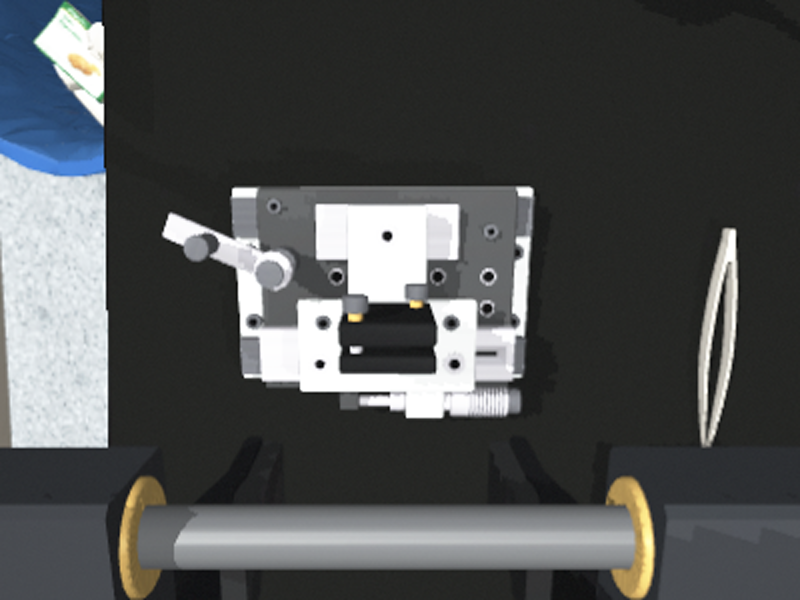

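View pics/s9.png

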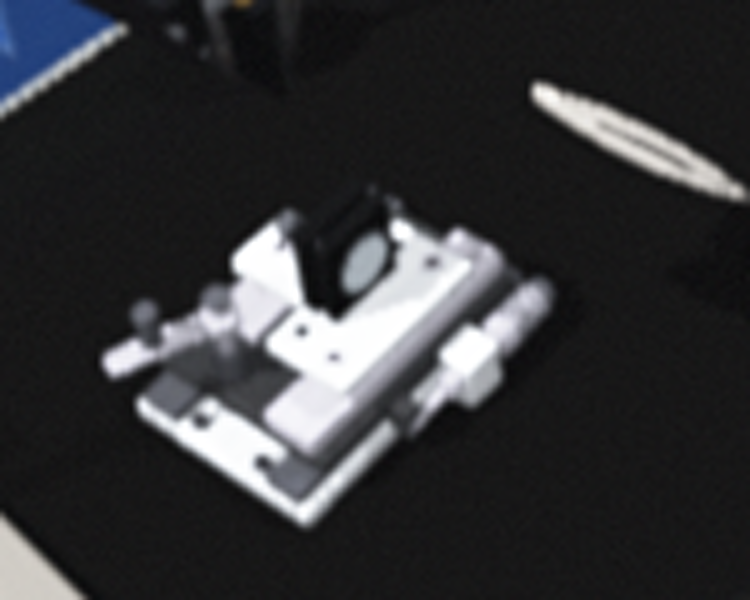

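Run:
```python
from h import *
import pickle
from bench import optics
m=optics.camera_model("wrist");s=pickle.load(open("pics/w9.pkl","rb"));T=wT(m,s)
f=lambda l:(np.array(l)+.5)/2-.5+[60,0]
mod=np.array([(2,42),(-42,42),(-42,-42),(2,-42),(45,18),(45,-18)])/1000
P=ray(m,f([(299,299),(300,391),(475,391),(477,300),(347,205),(426,205)]),.0515,T)
t,a,res=fit(mod,P);print("mirror",t,a,res*1000)
P=ray(m,f([(316,204),(460,204),(317,261),(459,261)]),.0335,T)
t,a,res=fit(np.array([(45,34),(45,-34),(19,34),(19,-34)])/1000,P);print("flat",t,a)
q=ray(m,f([(270,275)]),.077,T)[0];p=ray(m,f([(197,248)]),.085,T)[0]
c,sn=np.cos(np.radians(5.75)),np.sin(np.radians(5.75));Rm=np.array([[c,-sn],[sn,c]])
print("post",q,"home",q[:2]-Rm@[.018,.05]);print("pin",p,"dist",np.hypot(*(p-q)[:2]),"keeper deg",np.degrees(np.arctan2(*(p-q)[1::-1]))-5.75-65)
e=ray(m,f([(167,225)]),.064,T)[0];print("arm tip",e)
```

```text
mirror [0.5343 0.0099] 5.820003189965948 [[ 0.7149 -0.8993]
 [-0.302   0.2055]
 [-0.346  -0.3092]
 [-0.002   0.3537]
 [ 0.0323 -0.0194]
 [-0.0972  0.6688]]
flat [0.5336 0.0095] 5.7338375329635705
post [0.5467 0.061  0.077 ] home [0.5338 0.0094]
pin [0.556  0.0898 0.085 ] dist 0.030305634081377056 keeper deg 1.3883375353172625
arm tip [0.5617 0.1085 0.064 ]
```

```bash
python3 goto.py 0.5753 0.0839 0.16 -108; python3 -c "
from bench import r
print(r.read_state()['joint_positions'])"
```

```text
t 19.35 pos [0.5197 0.0079 0.2218] F [-0.0035 -0.215  -0.4098] w 0.052 tiltx [-0.0196  0.0001]
shift cm (before spin) [ 6.0721 -6.9891 -6.4114] spin 23.756885100499176
[ 0.38078568  0.16579405 -0.53097373  1.72267449  0.08385648  1.29600911
 -1.63888062]
```

```bash
python3 -m inch '[{"translation":[0,-1.2,-1.1],"spin":0},{"translation":[0,-1.8,-1.6],"spin":0},{"translation":[0,-1.8,-1.6],"spin":0},{"translation":[0,-1.4,-1.3],"spin":0},{"translation":[0,-0.7,-0.6],"spin":4},{"translation":[0,0,0],"spin":8},{"translation":[0,0,0],"spin":7},{"translation":[0,0,0],"spin":3},{"translation":[0,0,0],"spin":0},{"translation":[0,0,0],"spin":0}]' 1 10 >/dev/null; python3 goto.py 0.5753 0.0839 0.16 -108; python3 shot.py w10
python3 - <<'E'
import cv2
im=cv2.imread("pics/w10.png");cv2.imwrite("pics/w10b.png",im)
E
```

```text
t 20.6 pos [0.5782 0.093  0.2147] F [-0.792  -0.5513  0.7792] w 0.0004 tiltx [-0.0278  0.003 ]
shift cm (before spin) [ 5.4767  0.9262 -0.1356] spin 1.3775855757178306
```

View pics/w10b.png

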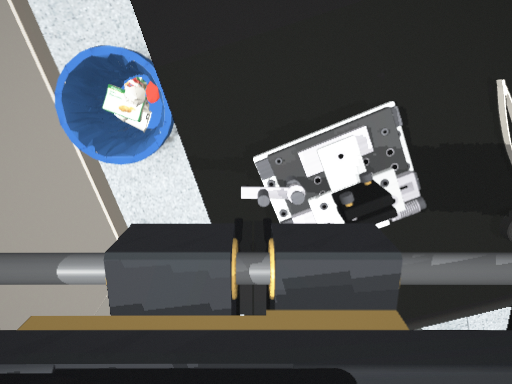

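```bash
python3 -m inch '[{"translation":[1.5,0.5,0],"spin":0.7},{"translation":[2.5,0.5,0],"spin":0.7},{"translation":[2.5,0,-0.1],"spin":0},{"translation":[2,0,-0.1],"spin":0},{"translation":[1,0,0],"spin":0},{"translation":[0,0,0],"spin":0},{"translation":[0,0,0],"spin":0}]' >/dev/null; python3 goto.py 0.5763 0.0839 0.092 -108; python3 shot.py w11
python3 - <<'E'
import cv2
from bench import optics
i=optics.camera("scene")[...,::-1];cv2.imwrite("pics/s11.png",cv2.resize(i[190:310,120:270],None,fx=5,fy=5,interpolation=2))
E
```

```text
t 21.525 pos [0.573  0.0804 0.1133] F [-0.2301 -0.037   0.1894] w 0.0 tiltx [-0.0297  0.0023]
shift cm (before spin) [ 2.1156 -0.4501 -0.27  ] spin -0.174166141185367
```

View pics/w11.png

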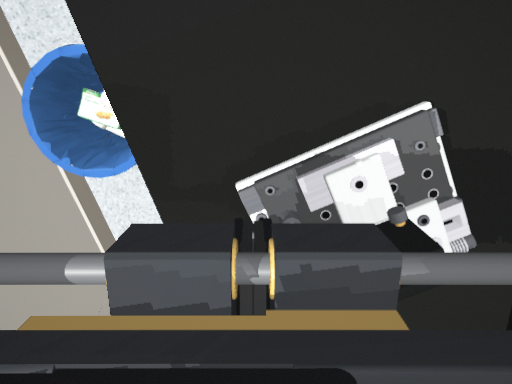

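View pics/s11.png

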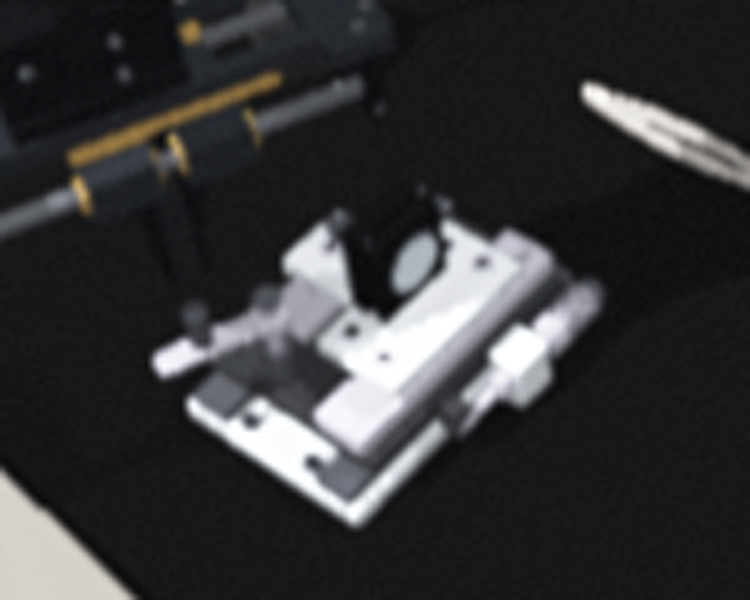

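```bash
python3 -m inch '[{"translation":[0.4,-0.4,-0.2],"spin":0},{"translation":[0.9,0,-0.1],"spin":0},{"translation":[0.6,0,0],"spin":0},{"translation":[0.1,0,0],"spin":0},{"translation":[0,0,0],"spin":0}]' >/dev/null; python3 goto.py 0.5763 0.0839 0.092 -108
python3 - <<'E'
import cv2
from bench import optics
i=optics.camera("scene")[...,::-1];cv2.imwrite("pics/s12.png",cv2.resize(i[190:310,120:270],None,fx=5,fy=5,interpolation=2))
E
```

```text
t 22.25 pos [0.5772 0.0838 0.0925] F [0.161  0.6994 0.4633] w 0.0004 tiltx [-0.0283  0.0024]
shift cm (before spin) [0.0495 0.02   0.0875] spin -0.15650224896998566
```

View pics/s12.png

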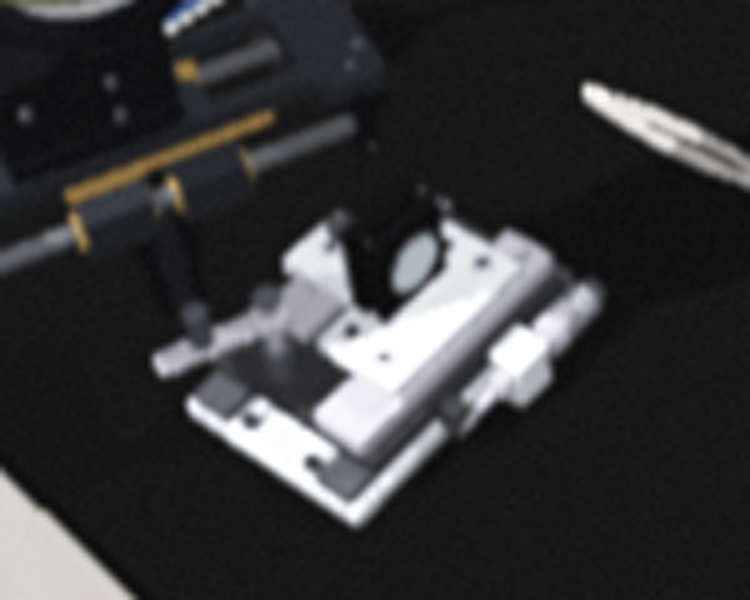

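```bash
cat > kp.py <<'E'
from h import *
from bench import r
s=r.read_state();M=R.from_quat(s["eef_rot"]).as_matrix()
tip=s["ee_pos"]+M[:,0]*.010
post=np.array([.547,.0612]);d=tip[:2]-post
th=np.degrees(np.arctan2(d[1],d[0]));zf=np.degrees(np.arctan2(M[1,2],M[0,2]))%360
print("t",s["time"],"pos",s["ee_pos"],"F",s["ft_force"],"tip r",np.hypot(*d)*1000,"ang",th%360,"zface",zf)
for step in (5,10):
  tgt=np.radians(th+step);rr=.0345
  v=np.r_[post+rr*np.array([np.cos(tgt),np.sin(tgt)])-tip[:2],.092-s["ee_pos"][2]]
  print(step,"shift cm",M.T@v*100)
E
python3 -m inch '[{"translation":[0,-0.3,0.55],"spin":-10},{"translation":[0,-0.3,0.55],"spin":-10},{"translation":[0,-0.3,0.55],"spin":-10}]' >/dev/null;python3 kp.py
python3 - <<'E'
import cv2
from bench import optics
i=optics.camera("scene")[...,::-1];cv2.imwrite("pics/s13.png",cv2.resize(i[190:310,120:270],None,fx=5,fy=5,interpolation=2))
E
```

```text
t 22.675 pos [0.5632 0.0949 0.0939] F [ 1.3585 -0.0442 -0.405 ] tip r 37.33412565970068 ang 64.73903472224892 zface 192.64127112582824
5 shift cm [0.1967 0.0508 0.4148]
10 shift cm [ 0.2042 -0.1014  0.6743]
```

View pics/s13.png

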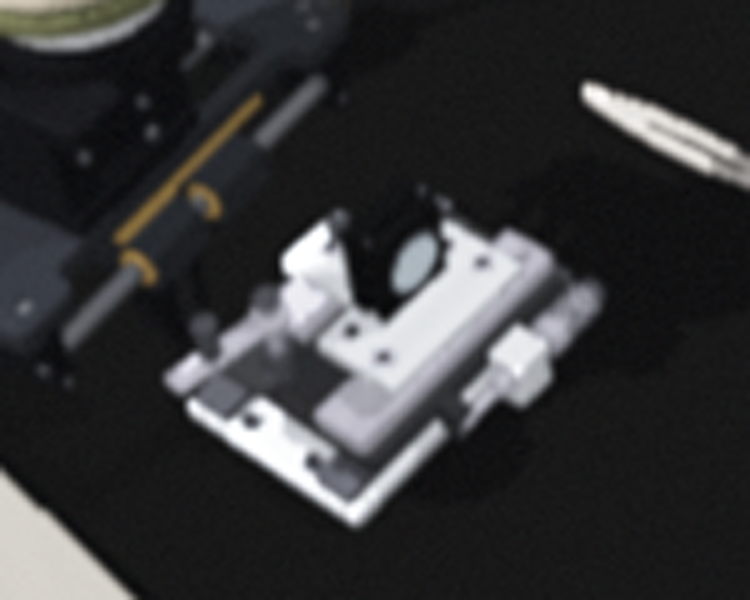

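```bash
python3 -m inch '[{"translation":[0.15,-0.1,0.65],"spin":-10},{"translation":[0.1,-0.2,0.55],"spin":-10},{"translation":[0.05,-0.25,0.55],"spin":-10}]' >/dev/null;python3 kp.py
```

```text
t 23.1 pos [0.5453 0.0952 0.0927] F [ 0.8728  2.8003 -0.3503] tip r 34.146027462956155 ang 93.21623249393843 zface 223.44683559487325
5 shift cm [ 0.08   -0.2097  0.2142]
10 shift cm [ 0.0863 -0.3724  0.4674]
```

```bash
python3 -m inch '[{"translation":[0.1,-0.35,0.5],"spin":-10},{"translation":[0.05,-0.3,0.52],"spin":-10},{"translation":[0.05,-0.3,0.52],"spin":-10}]' >/dev/null;python3 kp.py
python3 - <<'E'
import cv2
from bench import optics
i=optics.camera("scene")[...,::-1];cv2.imwrite("pics/s14.png",cv2.resize(i[190:310,120:270],None,fx=5,fy=5,interpolation=2))
E
```

```text
t 23.475 pos [0.5288 0.0905 0.0922] F [-0.946   2.4593  1.4704] tip r 34.65383314282361 ang 121.98427012777623 zface 253.9859259864943
5 shift cm [ 0.0222 -0.1796  0.2426]
10 shift cm [ 0.0255 -0.35    0.4906]
```

View pics/s14.png

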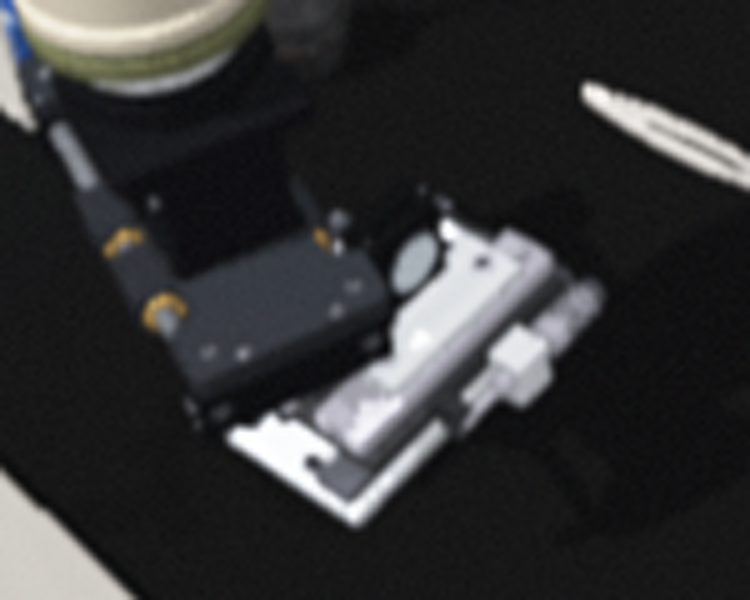

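```bash
python3 -m inch '[{"translation":[0.05,-0.32,0.5],"spin":-10},{"translation":[0,-0.3,0.52],"spin":-10},{"translation":[0,-0.3,0.52],"spin":-10}]' >/dev/null;python3 kp.py; python3 -m inch '[{"translation":[0,-0.3,0.5],"spin":-10},{"translation":[0,-0.2,0.35],"spin":-6}]' >/dev/null;python3 kp.py; python3 shot.py w15
python3 - <<'E'
import cv2
from bench import optics
i=optics.camera("scene")[...,::-1];cv2.imwrite("pics/s15.png",cv2.resize(i[190:310,120:270],None,fx=5,fy=5,interpolation=2))
E
```

```text
t 23.9 pos [0.5167 0.0772 0.0919] F [-3.18    1.8734  1.1362] tip r 34.507850992541194 ang 152.29291449342 zface 284.47783588485333
5 shift cm [-0.0053 -0.1918  0.232 ]
10 shift cm [-0.0052 -0.3631  0.4795]
t 24.15 pos [0.5134 0.0675 0.0918] F [-2.583   0.9069  0.8742] tip r 34.448107817558984 ang 169.33743132784252 zface 300.4255781368382
5 shift cm [-0.0253 -0.1921  0.2313]
10 shift cm [-0.0273 -0.3587  0.482 ]
```

View pics/w15.png

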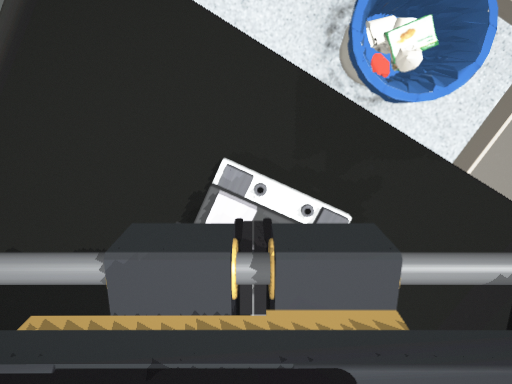

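View pics/s15.png

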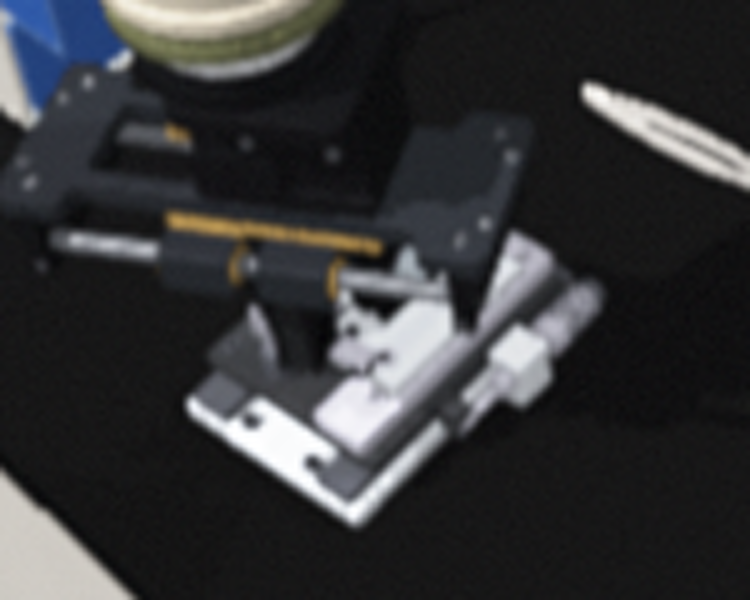

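```bash
python3 -m inch '[{"translation":[0,-0.19,0.23],"spin":-3},{"translation":[0,-0.17,0.24],"spin":0}]' >/dev/null;python3 kp.py; python3 -m inch '[{"translation":[0,-0.1,0.25],"spin":0}]' >/dev/null;python3 kp.py
```

```text
t 24.5 pos [0.5133 0.0616 0.0918] F [-0.0829  1.7059  0.3356] tip r 33.99983586482853 ang 179.1775483636137 zface 302.65962612829514
5 shift cm [-0.0259 -0.1971  0.2299]
10 shift cm [-0.0293 -0.329   0.5004]
t 24.625 pos [0.514  0.059  0.0918] F [-0.2341  1.9513 -0.945 ] tip r 33.305293462640456 ang 183.6356878903751 zface 302.4433866198744
5 shift cm [-0.0171 -0.2384  0.2118]
10 shift cm [-0.0211 -0.3478  0.4922]
```

```bash
python3 -m inch '[{"translation":[0,-0.08,0.2],"spin":0}]' >/dev/null;python3 kp.py; python3 -m inch '[{"translation":[0,-0.08,0.2],"spin":0}]' >/dev/null;python3 kp.py;  python3 - <<'E'
import cv2
from bench import optics
i=optics.camera("scene")[...,::-1];cv2.imwrite("pics/s16.png",cv2.resize(i[190:310,120:270],None,fx=5,fy=5,interpolation=2))
E
```

```text
t 24.75 pos [0.5145 0.0574 0.0919] F [-2.4843  6.6542 -0.8925] tip r 32.966530639387955 ang 186.5226106716427 zface 302.3381210562457
5 shift cm [-0.0137 -0.2574  0.2093]
10 shift cm [-0.0182 -0.3521  0.495 ]
t 24.875 pos [0.5145 0.0571 0.0919] F [-2.5937 10.2148 -0.933 ] tip r 32.947426738245596 ang 186.93237918154125 zface 302.33156190791976
5 shift cm [-0.0102 -0.2575  0.2104]
10 shift cm [-0.0156 -0.3501  0.4967]
```

View pics/s16.png

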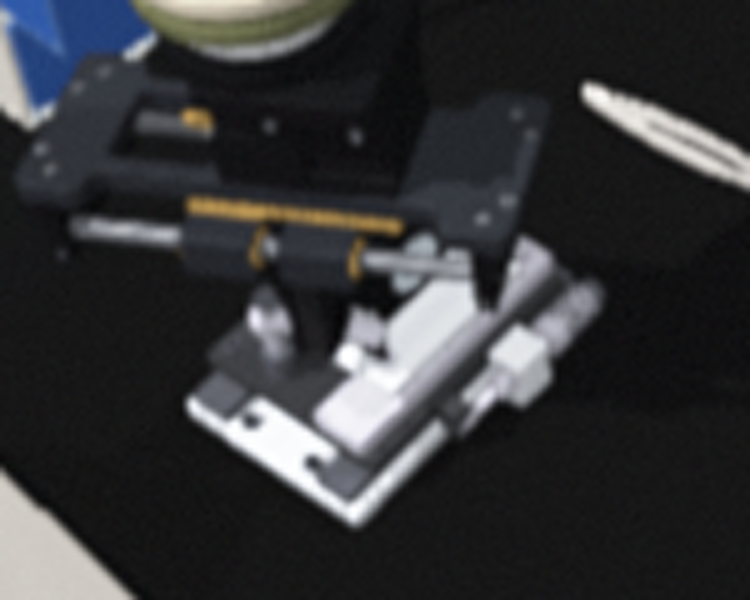

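```bash
python3 -m inch '[{"translation":[0,0,-0.4],"spin":0},{"translation":[0,0,-1],"spin":0},{"translation":[-1,0,-0.8],"spin":0},{"translation":[-3,0,-1],"spin":0},{"translation":[-4,0,-2],"spin":0},{"translation":[-4,0,-4],"spin":0},{"translation":[-2,0,-4],"spin":0},{"translation":[0,0,-2],"spin":0},{"translation":[0,0,0],"spin":0},{"translation":[0,0,0],"spin":0}]' >/dev/null;python3 kp.py;  python3 - <<'E'
import cv2
from bench import optics
i=optics.camera("scene")[...,::-1];cv2.imwrite("pics/s17.png",cv2.resize(i[190:310,120:270],None,fx=5,fy=5,interpolation=2))
i=optics.camera("top")[...,::-1];cv2.imwrite("pics/t17.png",i);cv2.imwrite("pics/t17b.png",cv2.resize(i[175:245,145:235],None,fx=8,fy=8,interpolation=2))
E
python3 shot.py w17
```

```text
t 26.175 pos [0.4342 0.1879 0.2415] F [ 0.6168  0.163  -0.3292] tip r 169.86537936621656 ang 131.7290262802009 zface 302.0838748701577
5 shift cm [14.6591  2.1893 13.6932]
10 shift cm [14.6616  1.9017 13.7819]
```

View pics/s17.png

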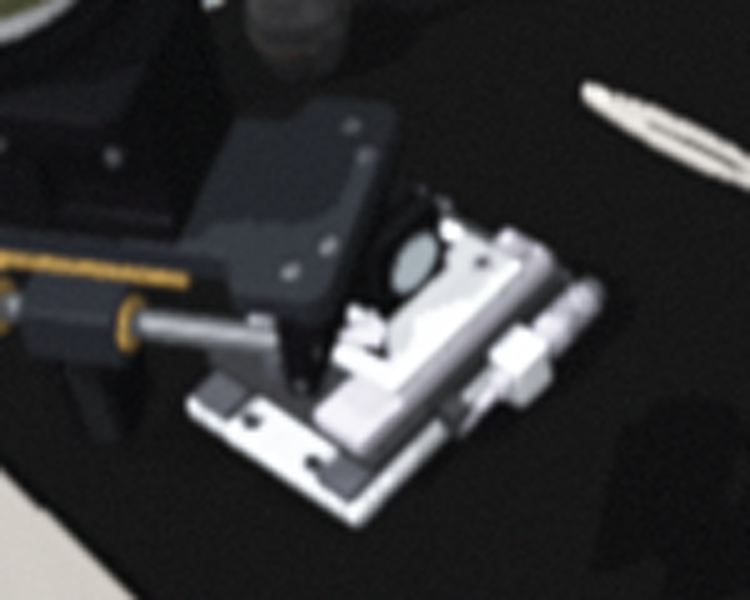

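View pics/t17b.png

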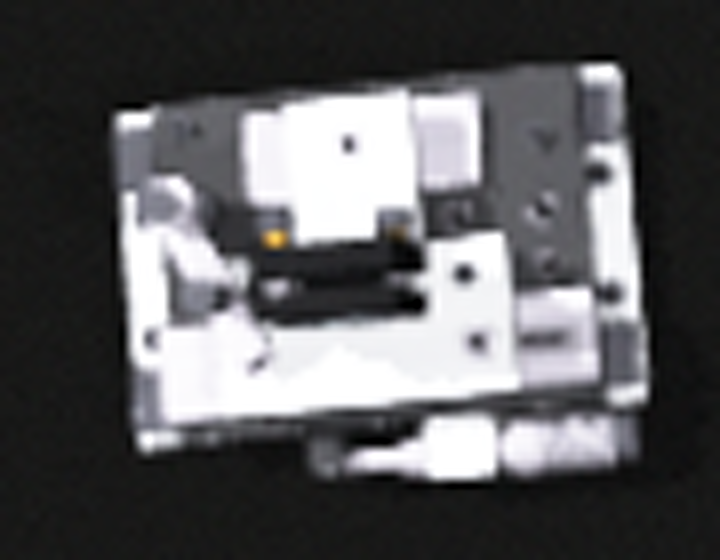

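View pics/t17.png

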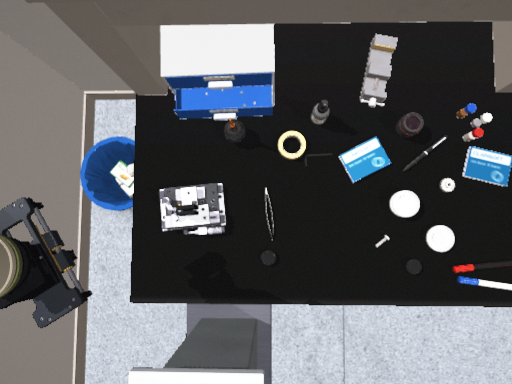

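View pics/w17.png

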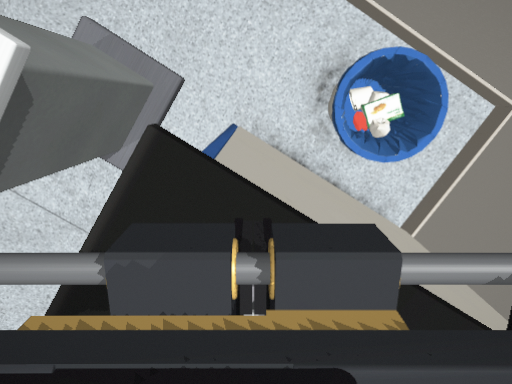

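Run:
```python
from h import *
from bench import optics
m=optics.camera_model("top");T=m["world_from_camera"]
px=lambda l:(np.array(l)+.5)/8-.5+[145,175]
P=ray(m,px([(162,202),(192,298)]),[.077,.085],T);d=P[1]-P[0];print(P,np.hypot(*d[:2]),np.degrees(np.arctan2(d[1],d[0]))%360-5.75-65, "stop",np.degrees(2.44))
mod=np.array([(45,18),(45,-18),(2,-42),(-42,-42)])/1000
t,a,res=fit(mod,ray(m,px([(291,98),(407,90),(503,230),(518,388)]),.0515,T));print("mirror top cam",t,a,res*1000)
```

```text
[[0.5489 0.0568 0.077 ]
 [0.5221 0.0456 0.085 ]] 0.029017565311131362 131.82325223009775 stop 139.80170201192087
mirror top cam [0.5368 0.0073] 4.9327505396801445 [[ 0.3382 -1.461 ]
 [-0.4346  1.1679]
 [ 0.4671  0.7106]
 [-0.3707 -0.4175]]
```

Run:
```python
import cv2
i=cv2.imread("pics/t17.png");cv2.imwrite("pics/t17c.png",cv2.resize(i[190:225,155:195],None,fx=16,fy=16,interpolation=2))
```

```text
(no output)
```

View pics/t17c.png

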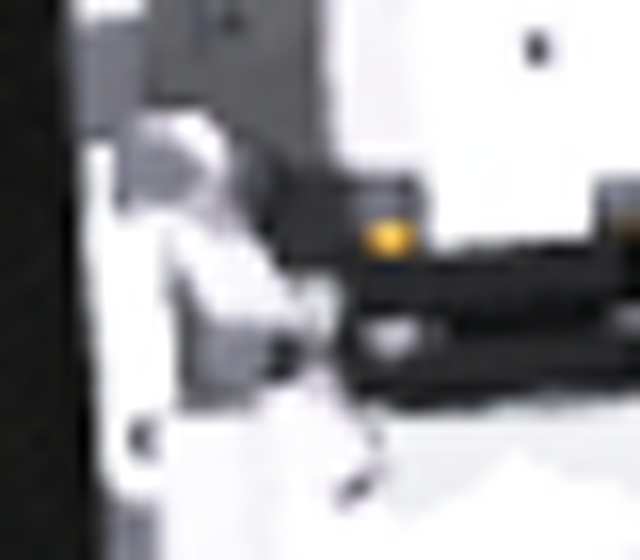

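Run:
```python
from h import *
from bench import optics
m=optics.camera_model("top");T=m["world_from_camera"]
im=cv2.imread("pics/t17c.png")
for k,col in ((139.8,(0,0,255)),(130,(0,200,0))):
  th=np.radians(65+5.75+k);u=np.array([np.cos(th),np.sin(th)]);p=np.array([.5489,.0568])
  n=np.array([-u[1],u[0]])
  pts=[np.r_[p+.03*u,.085],np.r_[p+.03*u,.064],np.r_[p+.05*u+n*.0055,.064],np.r_[p+.05*u-n*.0055,.064]]
  q=(proj(m,pts,T)-[155,190]+.5)*16-.5;print(k,q)
  for a in q: cv2.drawMarker(im,tuple(int(v) for v in a),col,cv2.MARKER_CROSS,14,2)
cv2.imwrite("pics/t17d.png",im)
```

```text
139.8 [[254.4412 349.3665]
 [294.1803 355.3739]
 [397.8465 459.0672]
 [329.6799 498.9185]]
130 [[220.4922 365.5233]
 [261.074  371.1299]
 [345.3311 491.4687]
 [271.6346 519.1423]]
```

View pics/t17d.png

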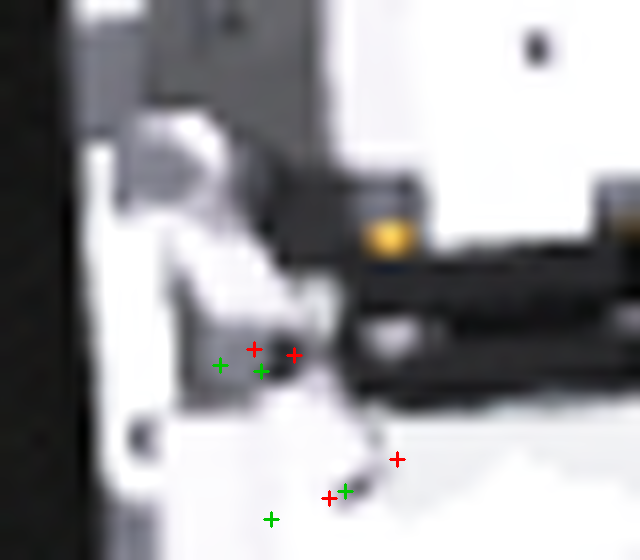

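```bash
python3 -m inch '[{"translation":[0,0,0],"spin":6},{"translation":[0,0,0],"spin":10},{"translation":[0,0,0],"spin":10},{"translation":[0,0,0],"spin":10},{"translation":[0,0,0],"spin":10},{"translation":[0,0,0],"spin":10},{"translation":[0,0,0],"spin":10},{"translation":[0,0,0],"spin":10},{"translation":[0,0,0],"spin":10},{"translation":[0,0,0],"spin":10},{"translation":[0,0,0],"spin":10},{"translation":[0,0,0],"spin":6},{"translation":[0,0,0],"spin":0}]' >/dev/null; python3 goto.py 0.48 0.02 0.24 -84.25
```

```text
t 27.95 pos [0.4378 0.1775 0.235 ] F [-0.2739 -0.0487  0.0824] w 0.0003 tiltx [-0.0369  0.013 ]
shift cm (before spin) [-0.8607 16.0735 -2.6845] spin -0.3180491367235163
```

```bash
python3 -m inch '[{"translation":[-0.2,1.5,-0.3],"spin":0},{"translation":[-0.2,3,-0.5],"spin":0},{"translation":[-0.2,3.5,-0.6],"spin":0},{"translation":[-0.2,3.5,-0.6],"spin":0},{"translation":[-0.1,2.5,-0.4],"spin":0},{"translation":[0,1.5,-0.3],"spin":0},{"translation":[0,0,0],"spin":0},{"translation":[0,0,0],"spin":0}]' >/dev/null; python3 goto.py 0.48 0.02 0.24 -84.25; python3 shot.py w18
python3 - <<'E'
import cv2
im=cv2.imread("pics/w18.png");cv2.imwrite("pics/w18b.png",cv2.resize(im[20:220,120:386],None,fx=3,fy=3,interpolation=2))
from bench import optics
i=optics.camera("scene")[...,::-1];cv2.imwrite("pics/s18.png",cv2.resize(i[190:310,120:270],None,fx=5,fy=5,interpolation=2))
E
```

```text
t 28.95 pos [0.4824 0.0147 0.2401] F [-0.0676  0.3199  0.1409] w 0.0006 tiltx [-0.0385  0.0134]
shift cm (before spin) [ 0.022  -0.5564  0.1772] spin 0.2528295341381863
```

View pics/w18b.png

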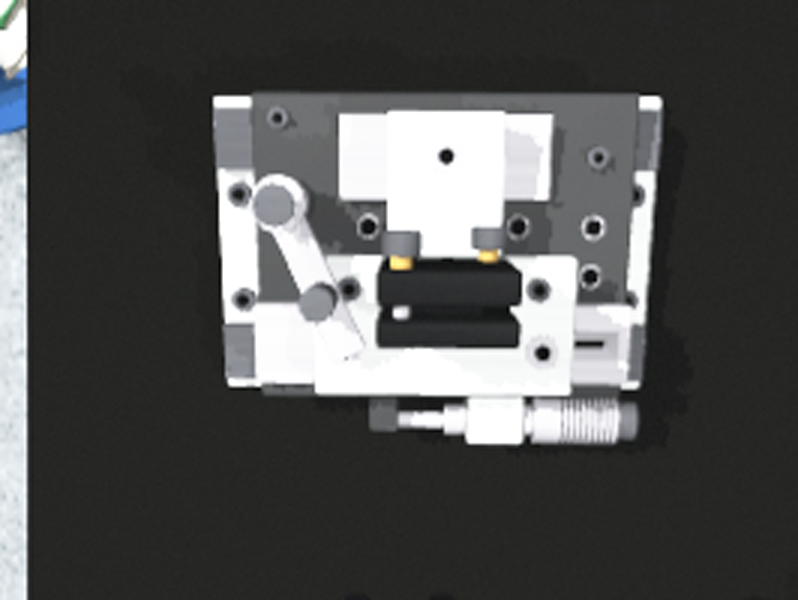

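View pics/s18.png

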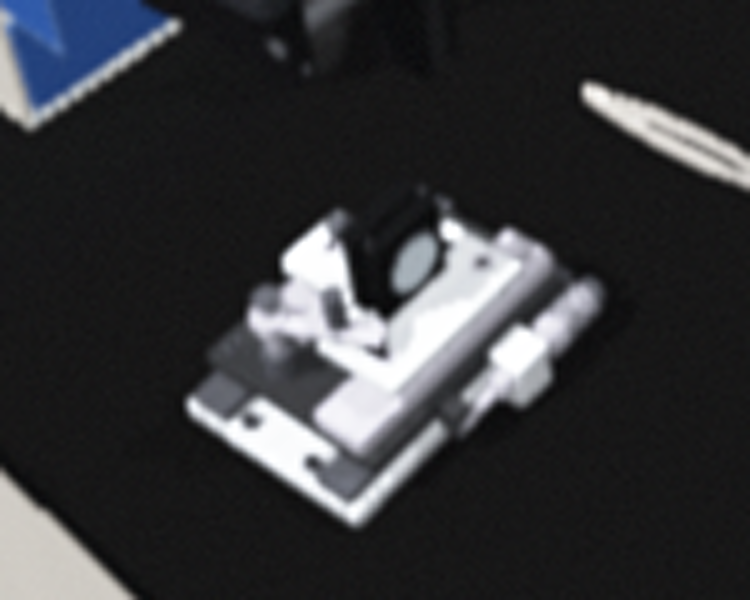

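Run:
```python
from h import *
import pickle
from bench import optics
m=optics.camera_model("wrist");s=pickle.load(open("pics/w18.pkl","rb"));T=wT(m,s)
f=lambda l:(np.array(l)+.5)/3-.5+[120,20]
P=ray(m,f([(277,205),(317,302)]),[.077,.085],T);d=P[1]-P[0];print(np.hypot(*d[:2]),np.degrees(np.arctan2(d[1],d[0]))%360-70.75)
mod=np.array([(45,18),(45,-18),(-42,42),(-42,-42),(2,-42)])/1000
t,a,res=fit(mod,ray(m,f([(388,111),(505,111),(315,394),(570,396),(576,257)]),.0515,T));print("mirror",t,a,res*1000)
t,a,res=fit(np.array([(45,34),(45,-34),(19,34),(19,-34)])/1000,ray(m,f([(339,114),(553,114),(340,199),(551,200)]),.0335,T));print("flat",t,a)
```

```text
0.028975521441520574 138.82337342108468
mirror [0.5338 0.0101] 5.854608354684616 [[ 0.0351 -0.4771]
 [-0.0057  0.2207]
 [ 0.0688 -0.4129]
 [-0.1837  0.1068]
 [ 0.0856  0.5625]]
flat [0.5339 0.0096] 5.891400928647062
```

Keeper reads 138.8° against a stop at 139.8°, and the mirror sits within 0.5 mm and 0.1° of its seat position. Handing in.

```bash
python3 -c "
from bench import close_job
print(close_job())"
```

```text
the job is handed in; nothing more can be done
None
```

The mirror is back on the stage with its feet in the cone, the groove and on the flat seat, and the safety keeper is swung over the plate to its stop. I handed the job in at about 29 s on the robot's clock.

- **Handling:** I gripped the mirror by the plain sides of its mount and kept the fingers off the glass. I lowered it in sub-millimetre steps and eased the grip before letting go. The most I measured while setting it down was about 8 N on the seats.
- **Seating check:** The last wrist picture puts the mirror origin at (0.5338, 0.0101). The flat seat, measured on its own, gives a home position of (0.5339, 0.0096). The angles are 5.85° and 5.89°, so they agree to about 0.5 mm. A foot riding beside the cone would normally show an offset of several millimetres, and I saw none.
- **Keeper check:** I pushed the pin until it stalled at about 10 N. The wrist picture gives 138.8° against the stop at 139.8°.
- **Other things:** I moved nothing else on purpose. The pictures showed nothing shifted, but I did not measure the other items.

**Checks that disagreed:**
- The tool leaned about 1.5° during carrying and I could not correct it. The flat foot touched first and the other two feet settled about 1–2 mm when I released. I inferred that the plate is level from its fit to the seats; I did not measure it directly.
- The top camera reads 2–3 mm off the wrist camera, and did so from the start. A first rough reading of the keeper from it gave 132°, because I took the wrong spot for the pin. Projecting the stop angle into that picture matched the arm.

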